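# Build and start a bayonet sieve column

## Robot

A 7-joint arm with a two-finger parallel gripper is mounted at the origin on a cart in front of the work surface, level with it; the furniture and walls round the work are solid. World frame = base frame: x ahead of the robot, y to its left, z up, the work surface at z = 0. Lengths are in m, angles in degrees, forces in N, time in s.
With the tool pointing down it reaches from about 0.425 to 0.875 m from the base axis. Payload 4.7 kg.
Tool frame: the origin (TCP) lies at the very end of the fingers, on their centre line; the grasp point (between the pads) lies 19 mm behind it; z points along the fingers, y is the line along which they close (so a half turn about z gives the same grasp; the last joint's range is limited). The gripper opens to 87 mm and grips with 3 to 60 N. Pads are 19 mm wide; open, the fingers measure 117 mm over their backs; the gripper's body (75 mm by 190 mm) begins 51 mm behind the grasp point.
Start: joints at [73.344, 18.392, -4.016, 83.108, 1.295, 78.541, -3.26], TCP at [0.195, -0.62, 0.223] pointing down, gripper open.
Joint ranges: [-163.93, 163.93], [-17.29, 119.83], [-79.2, 71.16], [3.27, 140.29], [-89.18, 269.18], [5.43, 117.66], [-154.24, 154.24]. Speed limits (degrees/s): [147.25, 147.25, 180, 180, 180, 180, 180].

## Interface

Orientations are given as [roll, pitch, yaw] about the fixed x, y, z axes, in that order (R = Rz(yaw) Ry(pitch) Rx(roll)).
In Python, from cell import get_obs, eyes, env gives the robot as it stands.
- The arm moves only by the tool servo_tool, never from a script. Its argument "series" is a list that holds one entry, the list of rows, each a list of 7 numbers: the shift along the tool's x, y, z in units of 300 mm (1.0 is 300 mm), then the turn, a rotation vector about the tool's x, y, z in units of pi rad (1.0 is pi rad), then the opening, from 0 (shut) to 1 (fully open). In form: [[[tx, ty, tz, wx, wy, wz, gripper], ...]]. A call has 1 to 12 rows; each row is the pose to reach, as a shift and turn from the pose commanded when the call began, along the tool's axes at that moment, turning the shorter way round; what a row does not reach only later rows make up. A row lasts 1/12 s, in which the tool goes at most 41.7 mm and 7.16 degrees, less where a joint would pass 70% of its speed; a pose out of reach is approached as far as the arm can. A call with a number of a shift or a turn outside -1 to 1 is refused whole. A call with a gripper value outside its range is refused whole. The fingers move at their own pace and stop on an object; "grip_force" is the grip in N (left out, the last holds). Time passes only in rows, so rows that repeat a pose let the fingers close. It gives the time, the measured TCP pose, the force, the opening and the grip force at its end, in the units of the state.
- get_obs(): the state, without advancing time (a new reading comes with each control period).
- eyes.read_camera(name): name is "side" or "top" or "wrist"; returns a dict with "frame" (400x640x3 uint8, red, green, blue), "depth" (400x640 float32, m along the optical axis (not along the pixel's ray), 0 where there is no reading), "fx", "fy", "cx", "cy" (pixels), "origin" and "rotation" of the camera in the world; the wrist camera has in their place "mount" (4x4, takes a point from camera to tool coordinates, whose origin is the TCP and whose axes are the flange's). Camera axes: x right, y down, z forward; pixel columns grow to the right and rows downward; lengths in m; the calibration is good to about 2 mm. A picture is of the moment at which its call begins: read the wrist's pose just before it.
- env.sign_off(): hands the job in; it is judged then, once.
The state is a dict: "time_s": time; "qpos": joint angles; "joint_velocities": joint speeds; "effort": joint torques, N m; "tool_pos": TCP position; "tool_rot": TCP orientation; "force": force on the tool from outside, world axes, zero at the start; "wrist_torque": the same for the moment, N m; "grip_width": finger opening in m; "grasp_force": force on a finger pad.
Only numpy, scipy, OpenCV 4.12 (cv2) and the standard library are available. Lean on these libraries where they do the work, as an engineer would, in place of code of your own. Each camera call takes 0.05 s, during which the arm holds its last target. There are 200 camera calls.

## Task

Ready the sieve shaker for a run: unlock its bar-handled lid by a quarter turn anticlockwise and set it aside upright on the bench, then build the column on the seat from all the sieve sections standing about, shortest (finest mesh) at the bottom and tallest (coarsest) on top, locking each one fully home with a quarter turn clockwise, and lock the lid on top. Then start it by turning the timer knob clockwise to its stop. The sieve frames are thin, so never squeeze one with more than about 20 N, and leave the jars and the amber bottle where they stand.

Things in the scene. Friction and masses are not known exactly. Their poses are not given: they have to be found in the camera images.
- shaker: sieve shaker, fixed: low grey housing 110 (x) x 250 (y) x 34 mm high. Origin: centre of its underside. Round seat at y = +75 mm, timer knob at y = -80 mm of its own frame. Seat and every sieve's top carry the same bayonet socket: bore 12.5 mm deep under the rim, inward ledges on its +x and -x sides (49 mm opening, 5 mm thick), gaps 70 degrees wide for the lugs at its +y and -y sides.
- shaker_seat (a point): centre of the seat's rim, 55 mm above the bench, axes as the shaker's. A part enters with its x axis within 15 degrees of the socket's y axis, either way round; seated, its origin is 10.5 mm below the rim. A clockwise turn (from above) of about 90 degrees brings it to a stop with x axes parallel, either way round: locked. Anticlockwise frees it. Play 1.5 mm, little friction.
- timer (a joint): timer knob on the shaker, rad: 0 = off, grows as it turns clockwise seen from above, 1.3 = stop (on). Stays where it is left; friction 0.06 N m.
- timer_grip (a point): grip point on the knob's axis, 71 mm above the bench. The knob is a black bar 14 mm thick, 40 mm long and 32 mm high on a 42 mm disc; the bar's top is 7 mm above this point. The point turns with the knob: its x axis lies along the bar, which at 0 lies along the shaker's x axis.
- lid: grey lid, at the start locked on the shaker's seat. Origin: centre of its underside (foot of the spigot), z up. Spigot and lugs as the sieves', a disc 63 mm across from z = 10.5 to 18 mm, and on it a bar handle along its x axis, 48 mm long, 12 mm thick, from z = 18 to 42 mm, to be pinched across. Weighs 0.09 kg; stands upright on its spigot.
- sieve_a: shortest sieve section, clear plastic, 42 mm high; None if absent. Origin: centre of its foot, z up. Steel foot: spigot 46 mm across, 10.5 mm long, two lugs at its foot on +x and -x (55 mm over lugs). Then a plain cylinder 63 mm across, z = 10.5 to 29.5 mm: grip here, any yaw, 20 N at most. Then a 62 mm ring with a socket (its frame: this body's x, y), index ribs at +x and -x.
- sieve_b: second shortest sieve section, clear plastic, 52 mm high; None if absent. Origin: centre of its foot, z up. Steel foot: spigot 46 mm across, 10.5 mm long, two lugs at its foot on +x and -x (55 mm over lugs). Then a plain cylinder 63 mm across, z = 10.5 to 39.5 mm: grip here, any yaw, 20 N at most. Then a 62 mm ring with a socket (its frame: this body's x, y), index ribs at +x and -x.
- sieve_c: second tallest sieve section, clear plastic, 62 mm high; None if absent. Origin: centre of its foot, z up. Steel foot: spigot 46 mm across, 10.5 mm long, two lugs at its foot on +x and -x (55 mm over lugs). Then a plain cylinder 63 mm across, z = 10.5 to 49.5 mm: grip here, any yaw, 20 N at most. Then a 62 mm ring with a socket (its frame: this body's x, y), index ribs at +x and -x.
- sieve_d: tallest sieve section, clear plastic, 72 mm high; None if absent. Origin: centre of its foot, z up. Steel foot: spigot 46 mm across, 10.5 mm long, two lugs at its foot on +x and -x (55 mm over lugs). Then a plain cylinder 63 mm across, z = 10.5 to 59.5 mm: grip here, any yaw, 20 N at most. Then a 62 mm ring with a socket (its frame: this body's x, y), index ribs at +x and -x.
- jar_twist_a: clear glass sample jar with black twist-off lid, 66 mm across, 101 mm high, loose, not part of the job: leave it. Origin: centre of its underside.
- jar_twist_d: clear glass sample jar with black twist-off lid, 66 mm across, 116 mm high, loose, not part of the job: leave it. Origin: centre of its underside.
- jar_short: short sample jar with pale grey lid, 68 mm across, 89 mm high, loose, not part of the job: leave it. Origin: centre of its underside.
- jar_foil: foil-wrapped jar with green lid, 74 mm across, 117 mm high, loose, not part of the job: leave it. Origin: centre of its underside.
- bottle_amber: squat amber reagent bottle with black cap, 60 mm across, 85 mm high, loose, not part of the job: leave it. Origin: centre of its underside.
- camera_head: inspection camera on a black stand, fixed, behind the shaker on the right: foot plate 150 x 200 x 5 mm, arm and camera up to 186 mm high, within 130 mm of its origin, which lies on the bench within the plate. Keep the hand clear of it.
Mind the look-alikes: they are no part of the job. What is shaped like the sieve_c but purple is not meant.

How it is judged (in metres and radians):
On the way, in this order (a step that is already met when the one before it is completed fails the run):
1. the lid is off the seat and stands upright on the bench, let go (horizontal distance between lid and shaker_seat above 0.08 m and height (world z) of lid below 0.006 m and angle between lid's own z axis and vertical below 0.1 rad and contact force between the fingers and lid below 0.3 N), for 0.2 s.
2. all the sieve sections present are locked in one column on the seat, each on the seat or on a shorter one, and let go ((z of sieve_a in the frame of shaker_seat between -0.0135 and -0.0075 m and horizontal distance between sieve_a and shaker_seat below 0.004 m and angle between the x axis of sieve_a and the x axis of shaker_seat, either way round below 0.2 rad) and angle between each of sieve_a, sieve_b, sieve_c, sieve_d's own z axis and vertical below 0.06 rad and contact force between the fingers and sieve_a below 0.3 N and ((z of sieve_b in the frame of shaker_seat between -0.0135 and -0.0075 m and horizontal distance between sieve_b and shaker_seat below 0.004 m and angle between the x axis of sieve_b and the x axis of shaker_seat, either way round below 0.2 rad) or (z of sieve_b in the frame of sieve_a between 0.0285 and 0.0345 m and horizontal distance between sieve_b and sieve_a below 0.004 m and angle between the x axis of sieve_b and the x axis of sieve_a, either way round below 0.2 rad)) and contact force between the fingers and sieve_b below 0.3 N and ((z of sieve_c in the frame of shaker_seat between -0.0135 and -0.0075 m and horizontal distance between sieve_c and shaker_seat below 0.004 m and angle between the x axis of sieve_c and the x axis of shaker_seat, either way round below 0.2 rad) or (z of sieve_c in the frame of sieve_a between 0.0285 and 0.0345 m and horizontal distance between sieve_c and sieve_a below 0.004 m and angle between the x axis of sieve_c and the x axis of sieve_a, either way round below 0.2 rad) or (z of sieve_c in the frame of sieve_b between 0.0385 and 0.0445 m and horizontal distance between sieve_c and sieve_b below 0.004 m and angle between the x axis of sieve_c and the x axis of sieve_b, either way round below 0.2 rad)) and contact force between the fingers and sieve_c below 0.3 N and ((z of sieve_d in the frame of shaker_seat between -0.0135 and -0.0075 m and horizontal distance between sieve_d and shaker_seat below 0.004 m and angle between the x axis of sieve_d and the x axis of shaker_seat, either way round below 0.2 rad) or (z of sieve_d in the frame of sieve_a between 0.0285 and 0.0345 m and horizontal distance between sieve_d and sieve_a below 0.004 m and angle between the x axis of sieve_d and the x axis of sieve_a, either way round below 0.2 rad) or (z of sieve_d in the frame of sieve_b between 0.0385 and 0.0445 m and horizontal distance between sieve_d and sieve_b below 0.004 m and angle between the x axis of sieve_d and the x axis of sieve_b, either way round below 0.2 rad) or (z of sieve_d in the frame of sieve_c between 0.0485 and 0.0545 m and horizontal distance between sieve_d and sieve_c below 0.004 m and angle between the x axis of sieve_d and the x axis of sieve_c, either way round below 0.2 rad)) and contact force between the fingers and sieve_d below 0.3 N), for 0.2 s.
3. the lid is locked on the column's top sieve and let go (((z of lid in the frame of sieve_a between 0.0285 and 0.0345 m and horizontal distance between lid and sieve_a below 0.004 m and angle between the x axis of lid and the x axis of sieve_a, either way round below 0.2 rad) or (z of lid in the frame of sieve_b between 0.0385 and 0.0445 m and horizontal distance between lid and sieve_b below 0.004 m and angle between the x axis of lid and the x axis of sieve_b, either way round below 0.2 rad) or (z of lid in the frame of sieve_c between 0.0485 and 0.0545 m and horizontal distance between lid and sieve_c below 0.004 m and angle between the x axis of lid and the x axis of sieve_c, either way round below 0.2 rad) or (z of lid in the frame of sieve_d between 0.0585 and 0.0645 m and horizontal distance between lid and sieve_d below 0.004 m and angle between the x axis of lid and the x axis of sieve_d, either way round below 0.2 rad)) and angle between lid's own z axis and vertical below 0.06 rad and contact force between the fingers and lid below 0.3 N), for 0.2 s.
4. the timer knob is turned to its stop (value of joint timer above 1.17 rad), for 0.2 s.
At the end, for the whole second after the job is handed in: Each sieve present sits home on the seat or on a shorter sieve (3 mm in height, 4 mm sideways, 0.06 rad upright) within 0.2 rad of the locked position; the lid likewise on a sieve; the knob is past 1.17 rad; all let go (all of step 2 and all of step 3 and value of joint timer above 1.17 rad); the robot touches nothing.
It fails at once if a sieve frame is squeezed or pushed hard by the fingers (28 N on each pad, 56 N for both together) (contact force between the fingers and sieve_a above 56 N or contact force between the fingers and sieve_b above 56 N or contact force between the fingers and sieve_c above 56 N or contact force between the fingers and sieve_d above 56 N).
It fails at once if a jar or the amber bottle is moved by more than 3 cm or tipped (distance of any of jar_twist_a, jar_twist_d, jar_short, jar_foil, bottle_amber from where it was at the start of the episode above 0.03 m or angle between any of jar_twist_a, jar_twist_d, jar_short, jar_foil, bottle_amber's own z axis and vertical above 0.3 rad).
Of sieve_a, sieve_b, sieve_c, sieve_d only 2 to 3 are there at a start; the rules pass over those that are not, and their reading is None.
At some moment in a run one of sieve_a, sieve_b, sieve_c, sieve_d, lid may be knocked a few centimetres aside while the robot is not near it.
It also fails if it takes over 210 s, if anything falls off the work surface, if the arm or the gripper's body presses on something with over 40 N, if the wrist force passes 120 N, or if a joint passes its speed limit or range.

## Working session

There is one attempt and no reset: what is moved stays moved. The work goes in short steps, Python scripts to look and compute and a tool call to move; the robot and the scene stay as the last step left them, time stands still between calls to the robot, and variables do not carry over. Pictures are saved under pics/ and viewed, at most 14 in all, crops included, and the job is handed in when it is done.

Besides the shell and the picture viewer there is one more tool, called after "Emit:" as name([rows], argument=value, ...), one row to a line, values as JSON. servo_tool: Moves the arm, as the interface text tells. Shifts and turns lie within -1 to 1; 1 stands for 300 mm of shift or pi rad of turn. Its arguments: {"type":"object","properties":{"series":{"type":"array"},"grip_force":{"type":"number"}},"required":["series"]}

```bash
ls; mkdir -p pics; python3 - <<'E'
from cell import get_obs, eyes, env
import cv2,numpy as np
o=get_obs();print(o)
for n in("top","side"):
    c=eyes.read_camera(n);cv2.imwrite(f"pics/{n}0.png",c["frame"][:,:,::-1]);np.savez(f"{n}0.npz",**c)
    print(n,c["fx"],c["fy"],c["cx"],c["cy"],c["origin"],c["rotation"])
E
```

```text
pics
{'time_s': 0.0, 'qpos': array([73.34544218, 18.44043097, -4.01482885, 83.17618547,  1.29523362,
       78.54205848, -3.25768894]), 'joint_velocities': array([0.06727371, 0.0685082 , 0.02021695, 0.04838476, 0.09167868,
       0.06868951, 0.07724815]), 'effort': array([-2.56625881e-04, -4.91290569e+01, -4.04761825e-01, -3.12536860e+01,
       -6.42733625e-02,  4.35307575e-02,  1.66565633e-04]), 'tool_pos': array([ 0.19482181, -0.61951508,  0.22143465]), 'tool_rot': array([-1.79886583e+02,  6.32952988e-03,  1.74660332e+01]), 'force': array([-0.37898099,  0.15767039, -0.36708737]), 'wrist_torque': array([-0.00799238, -0.02241296,  0.02510597]), 'grasp_force': 0.0, 'grip_width': 0.08682926373779723}
top 369.7295230949856 369.7295230949856 321.38497943105085 198.3034019486747 [ 0.3794385  -0.0289082   1.06148687] [-172.08045921    0.77365516  -89.54074931]
side 481.40348259005657 481.40348259005657 322.6589697774667 193.45231798399917 [ 0.56097796 -1.03708601  0.73315454] [-123.07959055    0.37240935    1.80788103]
```

View pics/top0.png

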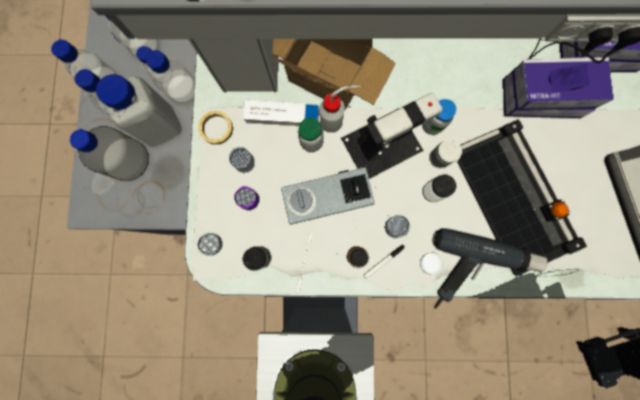

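View pics/side0.png

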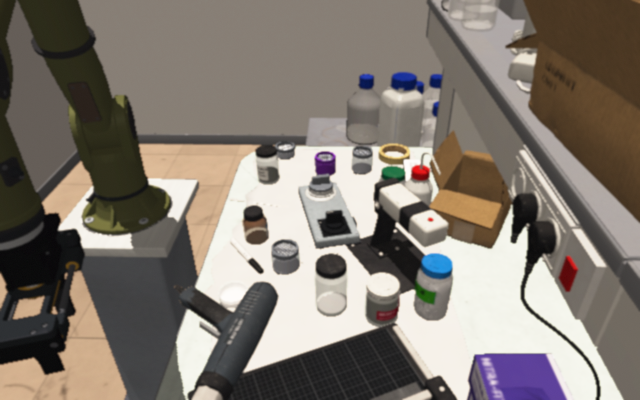

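The top view shows sieves at (241,158), (209,243) and (397,226), and the purple decoy at (246,197). It also shows the shaker at (328,195) with the lid at (300,200) and the knob at (355,187). Jars are at (257,257), (440,187), (446,152) and (310,132), with the amber bottle at (357,257). The side view agrees.

```bash
cat > h.py <<'E'
import numpy as np,cv2
from scipy.spatial.transform import Rotation as R
def rot(e): return R.from_euler('xyz',e,degrees=True).as_matrix()
def cloud(c,Rm=None,o=None):
    Rm=rot(c["rotation"]) if Rm is None else Rm; o=c["origin"] if o is None else o
    d=c["depth"];v,u=np.mgrid[:d.shape[0],:d.shape[1]]
    P=np.stack([(u-c["cx"])/c["fx"]*d,(v-c["cy"])/c["fy"]*d,d],-1)
    return P@Rm.T+o
def ray(c,u,v,z,Rm=None,o=None):
    Rm=rot(c["rotation"]) if Rm is None else Rm; o=c["origin"] if o is None else o
    d=Rm@np.array([(u-c["cx"])/c["fx"],(v-c["cy"])/c["fy"],1]); return o+d*(z-o[2])/d[2]
def wristpose(c,obs):
    T=np.eye(4);T[:3,:3]=rot(obs["tool_rot"]);T[:3,3]=obs["tool_pos"];W=T@np.array(c["mount"]);return W[:3,:3],W[:3,3]
def shot():
    from cell import get_obs,eyes
    o=get_obs();c=eyes.read_camera("wrist");Rm,t=wristpose(c,o);return o,c,Rm,t
E
python3 - <<'E'
from h import *
c=dict(np.load("top0.npz"));P=cloud(c)
for n,u,v in[("A",241,158),("B",209,243),("C",397,226),("purple",246,197),("lid",300,200),("knob",355,187),("jar1",257,257),("amber",357,257),("jar2",440,187),("jar3",446,152),("foil",310,132)]:
    q=P[v-16:v+17,u-16:u+17].reshape(-1,3);q=q[c["depth"][v-16:v+17,u-16:u+17].ravel()>0]
    top=np.percentile(q[:,2],97);m=q[:,2]>top-.006
    h=q[:,2]>.012
    print(n,"top",top.round(4),"ctr top",q[m].mean(0).round(3),"bbox mid",((q[m].min(0)+q[m].max(0))/2).round(3),m.sum(),"size",np.ptp(q[m],0).round(3))
# shaker rect
z=P[...,2];m=((z>.026)&(z<.040)).astype(np.uint8);m[:, :270]=0;m[:,380:]=0;m[:160]=0;m[228:]=0
p=P[m>0][:,:2].astype(np.float32)
print(cv2.minAreaRect((p*1000)),len(p))
i=cv2.imread("pics/top0.png");cr=i[120:285,180:480];cv2.imwrite("pics/top0c.png",cv2.resize(cr,None,fx=2.66,fy=2.66,interpolation=cv2.INTER_CUBIC))
E
```

```text
A top 0.0731 ctr top [0.628 0.212 0.072] bbox mid [0.629 0.212 0.072] 128 size [0.061 0.059 0.009]
B top 0.0434 ctr top [0.393 0.297 0.042] bbox mid [0.393 0.296 0.042] 131 size [0.06  0.061 0.009]
C top 0.0635 ctr top [ 0.445 -0.221  0.062] bbox mid [ 0.444 -0.223  0.062] 124 size [0.06  0.062 0.009]
purple top 0.063 ctr top [0.52  0.195 0.062] bbox mid [0.521 0.195 0.063] 124 size [0.062 0.06  0.011]
lid top 0.0865 ctr top [0.513 0.042 0.086] bbox mid [0.515 0.041 0.085] 78 size [0.047 0.019 0.009]
knob top 0.0782 ctr top [ 0.551 -0.108  0.078] bbox mid [ 0.551 -0.108  0.079] 77 size [0.039 0.016 0.01 ]
jar1 top 0.1037 ctr top [0.355 0.158 0.101] bbox mid [0.356 0.158 0.102] 432 size [0.059 0.06  0.009]
amber top 0.0866 ctr top [ 0.36  -0.114  0.084] bbox mid [ 0.36  -0.115  0.085] 247 size [0.044 0.045 0.008]
jar2 top 0.1184 ctr top [ 0.547 -0.333  0.116] bbox mid [ 0.548 -0.333  0.117] 425 size [0.058 0.06  0.009]
jar3 top 0.091 ctr top [ 0.647 -0.359  0.089] bbox mid [ 0.647 -0.359  0.089] 414 size [0.06  0.063 0.009]
foil top 0.1187 ctr top [0.699 0.017 0.116] bbox mid [0.7   0.011 0.118] 412 size [0.066 0.074 0.01 ]
((533.9328002929688, -30.170745849609375), (114.95972442626953, 250.1822967529297), 14.014678955078125) 2598
```

View pics/top0c.png

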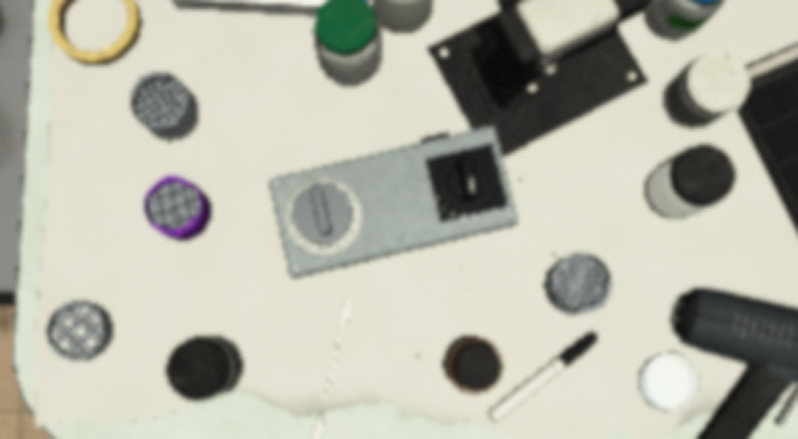

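```bash
cat >> h.py <<'E'
def plan(x,y,z,yaw,obs=None):
    "units from the present pose to a tool-down pose"
    from cell import get_obs
    o=obs or get_obs();A=rot(o["tool_rot"]);B=rot([180,0,yaw])
    s=A.T@(np.array([x,y,z])-o["tool_pos"])/.3;w=R.from_matrix(A.T@B).as_rotvec()/np.pi
    print("pos",o["tool_pos"].round(4),"rot",o["tool_rot"].round(2),"plan",s.round(4).tolist(),w.round(4).tolist(),"rows",int(np.ceil(max(np.linalg.norm(s)*.3/.0417,np.linalg.norm(w)*180/7.16))))
E
python3 - <<'E'
from h import *
plan(.514,.042,.28,14)
c=dict(np.load("top0.npz"));P=cloud(c);p=P.reshape(-1,3);s=dict(np.load("side0.npz"));q=cloud(s).reshape(-1,3)
for n,k in(("top",p),("side",q)):
    m=(k[:,0]>.5)&(k[:,0]<.8)&(k[:,1]>-.3)&(k[:,1]<-.05)&(k[:,2]>.085)&(k[:,2]<.22);k=k[m]
    for y0 in np.arange(-.3,-.05,.025):
        t=k[(k[:,1]>=y0)&(k[:,1]<y0+.025)]
        if len(t): print(n,y0.round(3),len(t),"x",t[:,0].min().round(3),t[:,0].max().round(3),"z",t[:,2].max().round(3))
E
```

```text
pos [ 0.1949 -0.6196  0.2216] rot [-179.9     0.     17.47] plan [1.6765, -1.7845, -0.1918] [-0.0006, 0.0, 0.0193] rows 18
top -0.3 248 x 0.704 0.769 z 0.189
top -0.275 272 x 0.688 0.763 z 0.188
top -0.25 280 x 0.675 0.75 z 0.189
top -0.225 277 x 0.663 0.738 z 0.189
top -0.2 306 x 0.639 0.725 z 0.188
top -0.175 392 x 0.637 0.8 z 0.189
top -0.15 390 x 0.637 0.8 z 0.189
top -0.125 77 x 0.681 0.8 z 0.193
top -0.1 67 x 0.77 0.8 z 0.212
top -0.075 250 x 0.722 0.8 z 0.216
side -0.3 502 x 0.704 0.773 z 0.189
side -0.275 374 x 0.691 0.761 z 0.187
side -0.25 347 x 0.678 0.75 z 0.187
side -0.225 316 x 0.665 0.735 z 0.187
side -0.2 397 x 0.64 0.722 z 0.187
side -0.175 519 x 0.639 0.8 z 0.188
side -0.15 183 x 0.643 0.8 z 0.188
side -0.125 60 x 0.778 0.8 z 0.194
side -0.1 59 x 0.75 0.8 z 0.212
side -0.075 686 x 0.729 0.8 z 0.215
```

Emit:
servo_tool([
  [[0.84, -0.89, -0.1, 0, 0, 0, 1], [0.84, -0.89, -0.1, 0, 0, 0, 1], [0.84, -0.89, -0.1, 0, 0, 0, 1], [0.84, -0.89, -0.1, 0, 0, 0, 1], [0.84, -0.89, -0.1, 0, 0, 0, 1], [0.84, -0.89, -0.1, 0, 0, 0, 1], [0.84, -0.89, -0.1, 0, 0, 0, 1], [0.84, -0.89, -0.1, 0, 0, 0, 1], [0.84, -0.89, -0.1, 0, 0, 0, 1], [0.84, -0.89, -0.1, 0, 0, 0, 1]],
])

```text
time_s: 0.93
tool_pos: [0.3595, -0.2824, 0.2534]
tool_rot: [-180.0, -0.1, 18.1]
force: [-0.0, 0.1, -0.0]
grip_width: 0.0871
grasp_force: 0.0
```

Emit:
servo_tool([
  [[0.84, -0.89, -0.09, 0, 0, 0.02, 1], [0.84, -0.89, -0.09, 0, 0, 0.02, 1], [0.84, -0.89, -0.09, 0, 0, 0.02, 1], [0.84, -0.89, -0.09, 0, 0, 0.02, 1], [0.84, -0.89, -0.09, 0, 0, 0.02, 1], [0.84, -0.89, -0.09, 0, 0, 0.02, 1], [0.84, -0.89, -0.09, 0, 0, 0.02, 1], [0.84, -0.89, -0.09, 0, 0, 0.02, 1], [0.84, -0.89, -0.09, 0, 0, 0.02, 1], [0.84, -0.89, -0.09, 0, 0, 0.02, 1], [0.84, -0.89, -0.09, 0, 0, 0.02, 1]],
])

```text
time_s: 1.85
tool_pos: [0.5156, 0.0428, 0.2792]
tool_rot: [-179.9, 0.0, 14.2]
force: [0.4, -1.3, 0.4]
grip_width: 0.087
grasp_force: 0.0
```

```bash
python3 - <<'E'
from h import *
plan(.514,.042,.28,14)
o,c,Rm,t=shot();P=cloud(c,Rm,t);print(c["mount"],t,o["qpos"].round(1),o["force"])
cv2.imwrite("pics/w1.png",c["frame"][:,:,::-1])
z=P[...,2]
for lo,hi in((.080,.092),(.052,.058),(.057,.0685),(.03,.038)):
    m=(z>lo)&(z<hi)&(abs(P[...,0]-.515)<.07)&(abs(P[...,1]-.042)<.07);q=P[m][:,:2]
    r=cv2.minAreaRect((q*1000).astype(np.float32));print(lo,len(q),r,np.median(P[m][:,2]),cv2.minEnclosingCircle((q*1000).astype(np.float32)))
E
```

```text
pos [0.5156 0.0428 0.2792] rot [-1.7993e+02  3.0000e-02  1.4160e+01] plan [-0.0059, 0.0012, -0.0027] [-0.0004, 0.0002, 0.0009] rows 1
[[-2.28008329e-05 -9.52603238e-01 -3.04215499e-01  8.35770278e-02]
 [ 9.99999351e-01  3.24881733e-04 -1.09226588e-03  1.34038268e-03]
 [ 1.13933007e-03 -3.04215326e-01  9.52602612e-01 -1.61684842e-01]
 [ 0.00000000e+00  0.00000000e+00  0.00000000e+00  1.00000000e+00]] [0.59713716 0.06175383 0.44081533] [ 36.6   3.3 -45.5  95.3   2.3  82.4 -85.1] [ 0.44307424 -1.34273564  0.44338217]
0.08 421 ((515.116943359375, 40.85139083862305), (48.03356170654297, 10.21601676940918), 14.348925590515137) 0.085563413943199 ((514.9615478515625, 41.27130889892578), 24.08810043334961)
0.052 28 ((539.2941284179688, 42.13169479370117), (15.677968978881836, 52.94589614868164), 3.2924046516418457) 0.056664193488924874 ((531.4680786132812, 41.68148422241211), 26.47304344177246)
0.057 1729 ((515.4280395507812, 40.93865203857422), (61.95979690551758, 61.63159942626953), 59.275936126708984) 0.06183168650467369 ((515.1134643554688, 40.698143005371094), 32.15630340576172)
0.03 5375 ((519.5559692382812, 24.389930725097656), (108.32836151123047, 132.76339721679688), 14.14449691772461) 0.0334461718072358 ((519.2526245117188, 23.972944259643555), 82.85496520996094)
```

View pics/w1.png

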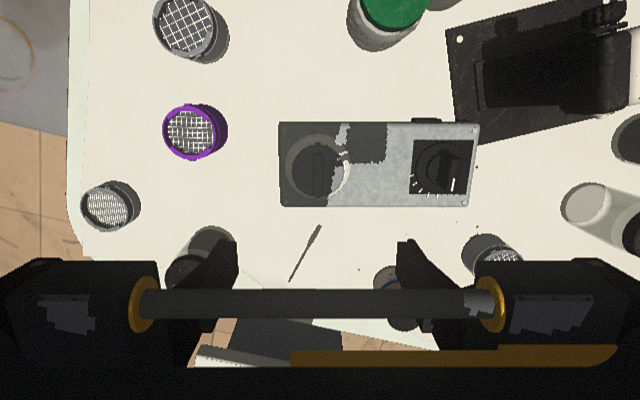

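The wrist view shows the lid handle at (318,165), aligned with the tool. The clouds put the lid centre at (0.515, 0.041), yaw 14.2°.

Emit:
servo_tool([
  [[-0.003, 0.005, 0.5, 0, 0, 0, 0.6], [-0.003, 0.005, 0.5, 0, 0, 0, 0.6], [-0.003, 0.005, 0.5, 0, 0, 0, 0.6], [-0.003, 0.005, 0.5, 0, 0, 0, 0.6], [-0.003, 0.005, 0.71, 0, 0, 0, 0.6], [-0.003, 0.005, 0.71, 0, 0, 0, 0.6], [-0.003, 0.005, 0.71, 0, 0, 0, 0.6], [-0.003, 0.005, 0.71, 0, 0, 0, 0.6]],
], grip_force=30)

```text
time_s: 2.57
tool_pos: [0.5139, 0.0366, 0.0653]
tool_rot: [180.0, 0.2, 13.7]
force: [-0.7, -0.3, 0.9]
grip_width: 0.0531
grasp_force: 0.0
```

Emit:
servo_tool([
  [[0, 0, 0, 0, 0, 0, 0], [0, 0, 0, 0, 0, 0, 0], [0, 0, 0, 0, 0, 0, 0], [0, 0, 0, 0, 0, 0, 0], [0, 0, 0, 0, 0, 0, 0], [0, 0, 0, 0, 0, 0, 0], [0, 0, 0, 0, 0, 0, 0], [0, 0, 0, 0, 0, 0, 0]],
])

```text
time_s: 3.23
tool_pos: [0.5148, 0.0405, 0.0666]
tool_rot: [-179.9, -0.0, 13.9]
force: [-0.8, 3.0, 0.3]
grip_width: 0.0117
grasp_force: 29.6
```

Lid gripped. Now I turn it anticlockwise.

Emit:
servo_tool([
  [[0, 0, 0, 0, 0, -0.035, 0], [0, 0, 0, 0, 0, -0.07, 0], [0, 0, 0, 0, 0, -0.105, 0], [0, 0, 0, 0, 0, -0.14, 0], [0, 0, 0, 0, 0, -0.175, 0], [0, 0, 0, 0, 0, -0.21, 0], [0, 0, 0, 0, 0, -0.25, 0], [0, 0, 0, 0, 0, -0.25, 0], [0, 0, 0, 0, 0, -0.25, 0]],
])

```text
time_s: 3.98
tool_pos: [0.5151, 0.0389, 0.0665]
tool_rot: [-180.0, -0.0, 58.7]
force: [0.5, 0.9, 0.4]
grip_width: 0.0121
grasp_force: 29.8
```

Emit:
servo_tool([
  [[0, 0, 0, 0, 0, -0.035, 0], [0, 0, 0, 0, 0, -0.07, 0], [0, 0, 0, 0, 0, -0.105, 0], [0, 0, 0, 0, 0, -0.14, 0], [0, 0, 0, 0, 0, -0.175, 0], [0, 0, 0, 0, 0, -0.21, 0], [0, 0, 0, 0, 0, -0.25, 0], [0, 0, 0, 0, 0, -0.25, 0], [0, 0, 0, 0, 0, -0.25, 0], [0, 0, 0, 0, 0, -0.25, 0]],
])

```text
time_s: 4.82
tool_pos: [0.5153, 0.0389, 0.0665]
tool_rot: [180.0, -0.0, 103.6]
force: [1.5, 1.0, -1.6]
grip_width: 0.0116
grasp_force: 29.8
```

```bash
python3 - <<'E'
from h import *
from cell import get_obs
o=get_obs();print(o["qpos"].round(1),o["force"].round(1),o["wrist_torque"].round(2),o["grip_width"])
plan(.515,.041,.14,104)
plan(.44,-.06,.14,104)
E
```

```text
[ 45.4  19.8 -59.7 110.5  19.6  60.6  -9.1] [ 1.5  1.  -1.6] [ 0.29 -0.43  0.02] 0.011621609481035732
pos [0.5153 0.0389 0.0665] rot [179.97  -0.   103.61] plan [0.0069, 0.0008, -0.2449] [0.0002, -0.0, -0.0022] rows 2
pos [0.5153 0.0389 0.0665] rot [179.97  -0.   103.61] plan [-0.2615, -0.3214, -0.2451] [0.0002, -0.0, -0.0022] rows 4
```

Emit:
servo_tool([
  [[0, 0, -0.06, 0, 0, 0, 0], [0, 0, -0.15, 0, 0, 0, 0], [0, 0, -0.24, 0, 0, 0, 0], [0, 0, -0.24, 0, 0, 0, 0], [-0.26, -0.32, -0.24, 0, 0, 0, 0], [-0.26, -0.32, -0.24, 0, 0, 0, 0], [-0.26, -0.32, -0.24, 0, 0, 0, 0], [-0.26, -0.32, -0.24, 0, 0, 0, 0], [-0.26, -0.32, -0.24, 0, 0, 0, 0], [-0.26, -0.32, -0.24, 0, 0, 0, 0]],
])

```text
time_s: 5.65
tool_pos: [0.4405, -0.06, 0.1386]
tool_rot: [-180.0, 0.1, 103.7]
force: [0.3, 1.3, -1.0]
grip_width: 0.0118
grasp_force: 30.0
```

```bash
python3 - <<'E'
from h import *
from cell import get_obs,eyes
o=get_obs();print(o["qpos"].round(1),o["force"].round(1),o["grip_width"])
plan(.44,-.06,.023,104)
c=eyes.read_camera("side");P=cloud(c)
cv2.imwrite("pics/s2.png",cv2.resize(c["frame"][130:330,200:460,::-1],None,fx=3,fy=3))
E
```

```text
[ 69.3  -2.6 -62.6 115.4  -2.5  65.8  21.5] [ 0.3  1.3 -1. ] 0.011839116560554272
pos [ 0.4405 -0.06    0.1386] rot [-1.800e+02  6.000e-02  1.037e+02] plan [0.0009, -0.0015, 0.3852] [-0.0, 0.0003, -0.0017] rows 3
```

View pics/s2.png

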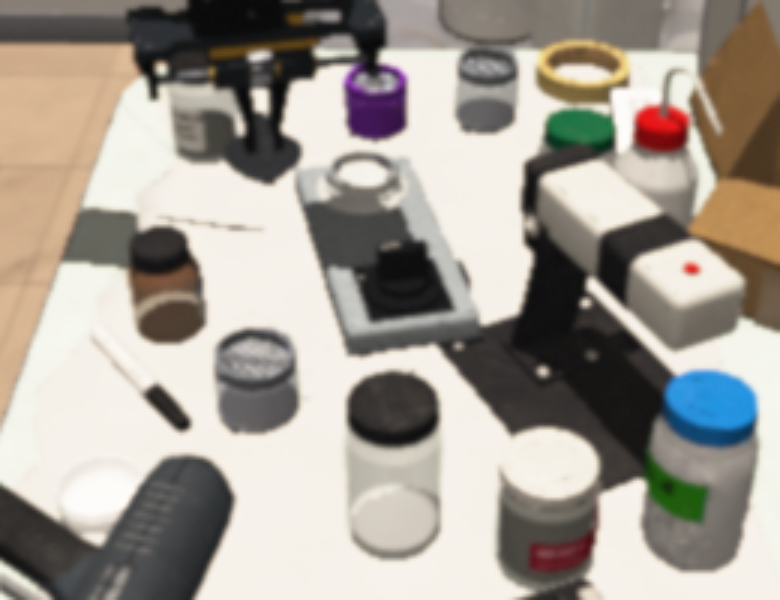

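Emit:
servo_tool([
  [[0.05, 0.01, 0.1, 0, 0, 0, 0], [0.05, 0.01, 0.2, 0, 0, 0, 0], [0.05, 0.01, 0.3, 0, 0, 0, 0], [0.05, 0.01, 0.35, 0, 0, 0, 0], [0.05, 0.01, 0.37, 0, 0, 0, 0], [0.05, 0.01, 0.385, 0, 0, 0, 0], [0.05, 0.01, 0.385, 0, 0, 0, 0], [0.05, 0.01, 0.385, 0, 0, 0, 0]],
])

```text
time_s: 6.37
tool_pos: [0.441, -0.044, 0.0239]
tool_rot: [179.9, 0.0, 103.9]
force: [0.5, 0.2, -0.8]
grip_width: 0.0117
grasp_force: 30.0
```

Emit:
servo_tool([
  [[0, 0, 0, 0, 0, 0, 0.5], [0, 0, 0, 0, 0, 0, 0.5], [0, 0, 0, 0, 0, 0, 0.5], [0, 0, 0, 0, 0, 0, 0.5], [0, 0, 0, 0, 0, 0, 0.5], [0, 0, -0.5, 0, 0, 0, 0.5], [0, 0, -0.5, 0, 0, 0, 0.5], [0, 0, -0.5, 0, 0, 0, 0.5], [0, 0, -0.5, 0, 0, 0, 0.5], [0, 0, -0.7, 0, 0, 0, 1], [0, 0, -0.7, 0, 0, 0, 1], [0, 0, -0.7, 0, 0, 0, 1]],
])

```text
time_s: 7.37
tool_pos: [0.4426, -0.0452, 0.2375]
tool_rot: [179.7, 0.4, 103.8]
force: [1.5, 0.6, -0.1]
grip_width: 0.0563
grasp_force: 0.0
```

```bash
python3 - <<'E'
from h import *
from cell import get_obs
o,c,Rm,t=shot();P=cloud(c,Rm,t);z=P[...,2];print(o["qpos"].round(1))
for lo,hi in((.034,.05),(.014,.022)):
    m=(z>lo)&(z<hi)&(abs(P[...,0]-.44)<.033)&(abs(P[...,1]+.045)<.05);q=P[m][:,:2]
    r=cv2.minAreaRect((q*1000).astype(np.float32));print(lo,len(q),r,np.median(P[m][:,2]))
plan(.39,.20,.24,104); plan(.55,.11,.26,104)
E
```

```text
[ 72.9 -12.5 -61.3 107.8 -11.   78.1  28.2]
0.034 452 ((439.7943420410156, -43.59717559814453), (11.42513656616211, 47.041831970214844), 13.84800910949707) 0.04097152646505264
0.014 1685 ((446.6134033203125, -40.50601577758789), (77.24785614013672, 62.428733825683594), 26.978208541870117) 0.01721126399462647
pos [ 0.4412 -0.045   0.235 ] rot [179.84   0.25 103.84] plan [0.8338, 0.0297, -0.0203] [0.0009, 0.0014, -0.0009] rows 7
pos [ 0.4412 -0.045   0.235 ] rot [179.84   0.25 103.84] plan [0.4147, 0.476, -0.0839] [0.0009, 0.0014, -0.0009] rows 5
```

```bash
python3 - <<'E'
from h import *
plan(.40,.295,.23,104)
E
```

```text
pos [ 0.4412 -0.045   0.235 ] rot [179.84   0.25 103.84] plan [1.1334, 0.1377, 0.012] [0.0009, 0.0014, -0.0009] rows 9
```

Emit:
servo_tool([
  [[0.57, 0.11, 0, 0, 0, 0, 1], [0.57, 0.11, 0, 0, 0, 0, 1], [0.57, 0.11, 0, 0, 0, 0, 1], [0.57, 0.11, 0, 0, 0, 0, 1], [0.57, 0.11, 0, 0, 0, 0, 1]],
])

```text
time_s: 7.83
tool_pos: [0.4288, 0.1375, 0.2317]
tool_rot: [-179.9, -0.1, 104.5]
force: [-0.6, 0.3, -0.2]
grip_width: 0.0858
grasp_force: 0.0
```

Emit:
servo_tool([
  [[0.57, 0.03, 0, 0, 0, 0, 1], [0.57, 0.03, 0, 0, 0, 0, 1], [0.57, 0.03, 0, 0, 0, 0, 1], [0.57, 0.03, 0, 0, 0, 0, 1], [0.57, 0.03, 0, 0, 0, 0, 1], [0.57, 0.03, 0, 0, 0, 0, 1], [0.57, 0.03, 0, 0, 0, 0, 1]],
])

```text
time_s: 8.42
tool_pos: [0.3958, 0.3001, 0.2313]
tool_rot: [-179.7, -0.2, 104.3]
force: [1.3, -0.6, -0.4]
grip_width: 0.0871
grasp_force: 0.0
```

```bash
python3 - <<'E'
from h import *
o,c,Rm,t=shot();P=cloud(c,Rm,t);z=P[...,2];print(o["qpos"].round(1),o["tool_pos"],o["tool_rot"])
m=(z>.036)&(z<.048)&(abs(P[...,0]-.393)<.05)&(abs(P[...,1]-.297)<.05)
v,u=np.nonzero(m);print(u.min(),u.max(),v.min(),v.max(),cv2.minEnclosingCircle((P[m][:,:2]*1000).astype(np.float32)))
np.savez("wa.npz",Rm=Rm,t=t,**c)
v0,v1,u0,u1=max(v.min()-25,0),v.max()+25,max(u.min()-25,0),u.max()+25
cv2.imwrite("pics/wa.png",cv2.resize(c["frame"][v0:v1,u0:u1,::-1],None,fx=5,fy=5,interpolation=cv2.INTER_CUBIC));print(u0,v0)
E
```

```text
[ 35.8   6.4 -78.9 101.6   6.   77.4 -30. ] [0.39575465 0.30009307 0.23127624] [-179.71035979   -0.23386645  104.34827309]
287 343 151 205 ((393.58819580078125, 296.36126708984375), 32.57548904418945)
262 126
```

View pics/wa.png

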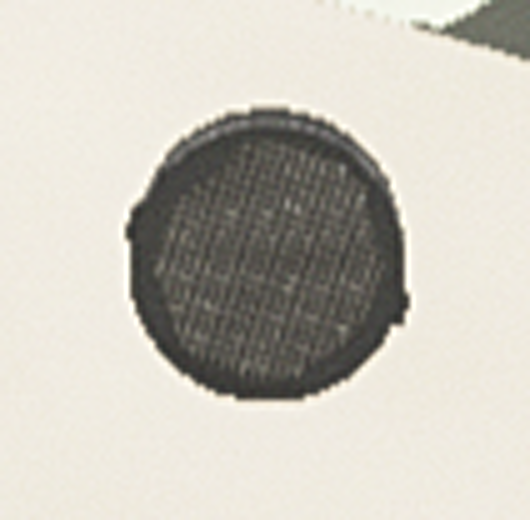

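The ribs of sieve_a show at crop (135,225) and (403,308), i.e. pixels (289,171) and (342.6,187.6).

```bash
python3 - <<'E'
from h import *
c=dict(np.load("wa.npz"))
a=ray(c,289,171,.038,c["Rm"],c["t"]);b=ray(c,342.6,187.6,.038,c["Rm"],c["t"]);d=b-a
print(a,b,(a+b)/2,np.hypot(*d[:2]),np.degrees(np.arctan2(d[1],d[0]))%180)
for yaw in(110,104,90,80): plan(.3935,.2965,.04,yaw)
E
```

```text
[0.36348062 0.29731332 0.038     ] [0.42596358 0.2937947  0.038     ] [0.3947221  0.29555401 0.038     ] 0.06258195297756572 176.77689656728896
pos [0.3972 0.298  0.2316] rot [-1.7980e+02 -8.0000e-02  1.0408e+02] plan [-0.0027, -0.0108, 0.6387] [-0.0011, -0.0005, -0.0329] rows 5
pos [0.3972 0.298  0.2316] rot [-1.7980e+02 -8.0000e-02  1.0408e+02] plan [-0.0027, -0.0108, 0.6387] [-0.0011, -0.0005, 0.0005] rows 5
pos [0.3972 0.298  0.2316] rot [-1.7980e+02 -8.0000e-02  1.0408e+02] plan [-0.0027, -0.0108, 0.6387] [-0.0012, -0.0003, 0.0782] rows 5
pos [0.3972 0.298  0.2316] rot [-1.7980e+02 -8.0000e-02  1.0408e+02] plan [-0.0027, -0.0108, 0.6387] [-0.0012, -0.0002, 0.1338] rows 5
```

Emit:
servo_tool([
  [[-0.004, -0.012, 0.6, 0, 0, 0, 1], [-0.004, -0.012, 0.6, 0, 0, 0, 1], [-0.004, -0.012, 0.6, 0, 0, 0, 1], [-0.004, -0.012, 0.6, 0, 0, 0, 1], [-0.004, -0.012, 0.6, 0, 0, 0, 1], [-0.004, -0.012, 0.68, 0, 0, 0, 1], [-0.004, -0.012, 0.72, 0, 0, 0, 1], [-0.004, -0.012, 0.75, 0, 0, 0, 1], [-0.004, -0.012, 0.75, 0, 0, 0, 1], [-0.004, -0.012, 0.75, 0, 0, 0, 1]],
], grip_force=15)

```text
time_s: 9.3
tool_pos: [0.3965, 0.2955, 0.0091]
tool_rot: [179.9, 0.0, 103.8]
force: [0.5, -0.3, -0.6]
grip_width: 0.0867
grasp_force: 0.0
```

Emit:
servo_tool([
  [[0, 0, 0, 0, 0, 0, 0.75], [0, 0, 0, 0, 0, 0, 0.75], [0, 0, 0, 0, 0, 0, 0.6], [0, 0, 0, 0, 0, 0, 0.6], [0, 0, 0, 0, 0, 0, 0.6], [0, 0, 0, 0, 0, 0, 0.6]],
])

```text
time_s: 9.8
tool_pos: [0.3956, 0.2956, 0.0084]
tool_rot: [180.0, 0.0, 103.9]
force: [-0.2, -1.1, 5.2]
grip_width: 0.0629
grasp_force: 15.0
```

```bash
python3 - <<'E'
from h import *
from cell import get_obs
o=get_obs();print(o["qpos"].round(1),o["force"].round(2),o["grip_width"],o["grasp_force"])
plan(.45,.15,.20,151);plan(.515,.041,.12,211.4)
E
```

```text
[ 15.9  25.4 -63.5 115.9  27.8  55.5 -48. ] [-0.2  -1.1   5.16] 0.06290151012319527 15.000436305999756
pos [0.3956 0.2956 0.0084] rot [1.7999e+02 2.0000e-02 1.0386e+02] plan [-0.5148, 0.06, -0.6386] [0.0, 0.0001, -0.2619] rows 7
pos [0.3956 0.2956 0.0084] rot [1.7999e+02 2.0000e-02 1.0386e+02] plan [-0.9194, 0.1833, -0.3718] [-0.0, 0.0001, -0.5974] rows 16
```

Emit:
servo_tool([
  [[0, 0, -0.1, 0, 0, 0, 0.6], [0, 0, -0.2, 0, 0, 0, 0.6], [0, 0, -0.3, 0, 0, 0, 0.6], [0, 0, -0.42, 0, 0, -0.03, 0.6], [0, 0, -0.5, 0, 0, -0.06, 0.6], [-0.1, 0.02, -0.5, 0, 0, -0.09, 0.6], [-0.2, 0.03, -0.5, 0, 0, -0.13, 0.6], [-0.3, 0.05, -0.5, 0, 0, -0.17, 0.6], [-0.4, 0.06, -0.5, 0, 0, -0.2, 0.6], [-0.5, 0.06, -0.5, 0, 0, -0.235, 0.6], [-0.51, 0.06, -0.5, 0, 0, -0.27, 0.6], [-0.51, 0.06, -0.5, 0, 0, -0.27, 0.6]],
])

```text
time_s: 10.8
tool_pos: [0.4503, 0.1477, 0.1576]
tool_rot: [-179.9, 0.0, 152.3]
force: [0.5, 0.5, -1.3]
grip_width: 0.0628
grasp_force: 15.0
```

```bash
python3 - <<'E'
from h import *
from cell import get_obs
o=get_obs();print(o["qpos"].round(1),o["force"].round(2),o["grip_width"],o["grasp_force"])
plan(.515,.0405,.12,211.4)
E
```

```text
[ 53.8   5.7 -77.2 110.3   6.1  68.6  36.9] [ 0.49  0.54 -1.31] 0.0628242789787308 14.997657984495163
pos [0.4503 0.1477 0.1576] rot [-1.7990e+02  3.0000e-02  1.5234e+02] plan [-0.3568, -0.2161, 0.1259] [-0.0006, -0.0001, -0.3281] rows 9
```

Emit:
servo_tool([
  [[-0.1, -0.06, 0, 0, 0, -0.035, 0.6], [-0.2, -0.12, 0, 0, 0, -0.07, 0.6], [-0.3, -0.18, 0, 0, 0, -0.105, 0.6], [-0.357, -0.216, 0.0, 0, 0, -0.14, 0.6], [-0.357, -0.216, 0.04, 0, 0, -0.175, 0.6], [-0.357, -0.216, 0.08, 0, 0, -0.21, 0.6], [-0.357, -0.216, 0.126, 0, 0, -0.25, 0.6], [-0.357, -0.216, 0.126, 0, 0, -0.285, 0.6], [-0.357, -0.216, 0.126, 0, 0, -0.328, 0.6], [-0.357, -0.216, 0.126, 0, 0, -0.328, 0.6], [-0.357, -0.216, 0.126, 0, 0, -0.328, 0.6]],
])

```text
time_s: 11.72
tool_pos: [0.5144, 0.0458, 0.1202]
tool_rot: [179.9, 0.0, -148.7]
force: [-0.2, -0.1, -0.7]
grip_width: 0.0622
grasp_force: 15.0
```

```bash
python3 - <<'E'
from h import *
o,c,Rm,t=shot();P=cloud(c,Rm,t);z=P[...,2]
print(o["qpos"].round(1),o["force"].round(2),o["grip_width"],o["grasp_force"])
plan(.515,.0405,.053,211.4)
cv2.imwrite("pics/wa2.png",c["frame"][:,:,::-1])
E
```

```text
[ 57.4  23.3 -76.6 107.4  24.3  68.7  94. ] [-0.25 -0.08 -0.68] 0.06223559332972691 14.99941036105156
pos [0.5146 0.0455 0.1203] rot [ 1.7997e+02  2.0000e-02 -1.4868e+02] plan [0.0074, -0.015, 0.2243] [0.0001, 0.0001, -0.0005] rows 2
```

View pics/wa2.png

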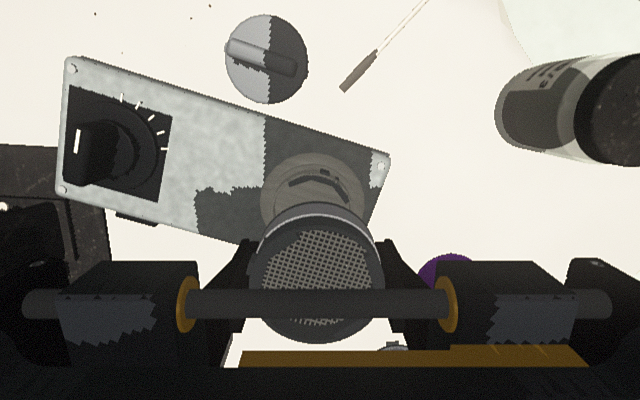

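The lid stands at (267,58) and the seat is open. The sieve in the hand at (315,280) is roughly above it.

Emit:
servo_tool([
  [[0.007, -0.015, 0.05, 0, 0, 0, 0.6], [0.007, -0.015, 0.12, 0, 0, 0, 0.6], [0.007, -0.015, 0.175, 0, 0, 0, 0.6], [0.007, -0.015, 0.175, 0, 0, 0, 0.6], [0.007, -0.015, 0.175, 0, 0, 0, 0.6], [0.007, -0.015, 0.175, 0, 0, 0, 0.6]],
])

```text
time_s: 12.27
tool_pos: [0.5154, 0.0396, 0.0681]
tool_rot: [-180.0, 0.0, -148.5]
force: [-0.4, -0.1, -1.6]
grip_width: 0.0625
grasp_force: 15.0
```

```bash
python3 - <<'E'
from h import *
plan(.515,.041,.0525,211.4)
E
```

```text
pos [0.5154 0.0396 0.0681] rot [-1.7999e+02  3.0000e-02 -1.4854e+02] plan [-0.0011, 0.0047, 0.052] [-0.0001, 0.0001, 0.0004] rows 1
```

Emit:
servo_tool([
  [[-0.001, 0.005, 0.01, 0, 0, 0, 0.6], [-0.001, 0.005, 0.02, 0, 0, 0, 0.6], [-0.001, 0.005, 0.03, 0, 0, 0, 0.6], [-0.001, 0.005, 0.04, 0, 0, 0, 0.6], [-0.001, 0.005, 0.05, 0, 0, 0, 0.6], [-0.001, 0.005, 0.053, 0, 0, 0, 0.6], [-0.001, 0.005, 0.053, 0, 0, 0, 0.6]],
])

```text
time_s: 12.85
tool_pos: [0.5151, 0.0411, 0.0527]
tool_rot: [-180.0, 0.0, -148.5]
force: [-1.4, -0.6, 8.3]
grip_width: 0.0628
grasp_force: 15.1
```

Emit:
servo_tool([
  [[0, 0, -0.002, 0, 0, 0.035, 0.6], [0, 0, -0.002, 0, 0, 0.07, 0.6], [0, 0, -0.002, 0, 0, 0.105, 0.6], [0, 0, -0.002, 0, 0, 0.14, 0.6], [0, 0, -0.002, 0, 0, 0.175, 0.6], [0, 0, -0.002, 0, 0, 0.21, 0.6], [0, 0, -0.002, 0, 0, 0.245, 0.6], [0, 0, -0.002, 0, 0, 0.25, 0.6], [0, 0, -0.002, 0, 0, 0.25, 0.6]],
])

```text
time_s: 13.6
tool_pos: [0.515, 0.0408, 0.0528]
tool_rot: [-180.0, 0.1, 166.6]
force: [-0.1, -0.6, 2.6]
grip_width: 0.0628
grasp_force: 15.0
```

Emit:
servo_tool([
  [[0, 0, 0, 0, 0, 0.035, 0.6], [0, 0, 0, 0, 0, 0.07, 0.6], [0, 0, 0, 0, 0, 0.105, 0.6], [0, 0, 0, 0, 0, 0.14, 0.6], [0, 0, 0, 0, 0, 0.175, 0.6], [0, 0, 0, 0, 0, 0.21, 0.6], [0, 0, 0, 0, 0, 0.245, 0.6], [0, 0, 0, 0, 0, 0.27, 0.6], [0, 0, 0, 0, 0, 0.27, 0.6]],
])

```text
time_s: 14.35
tool_pos: [0.5149, 0.0404, 0.0527]
tool_rot: [-180.0, 0.1, 118.0]
force: [-0.4, -1.8, 4.1]
grip_width: 0.063
grasp_force: 15.1
```

```bash
python3 - <<'E'
from h import *
from cell import get_obs
o=get_obs();print(o["qpos"].round(1),o["force"].round(2),o["wrist_torque"].round(2),o["tool_pos"],o["tool_rot"])
E
```

```text
[ 38.6  18.2 -51.7 111.4  16.9  58.3   7.2] [-0.38 -1.78  4.13] [-0.3  -0.1   0.26] [0.51490308 0.04037866 0.05271379] [-1.79981304e+02  8.34443106e-02  1.18003006e+02]
```

Emit:
servo_tool([
  [[0, 0, 0, 0, 0, 0, 1], [0, 0, 0, 0, 0, 0, 1], [0, 0, 0, 0, 0, 0, 1], [0, 0, 0, 0, 0, 0, 1], [0, 0, -0.3, 0, 0, 0, 1], [0, 0, -0.65, 0, 0, 0, 1], [0, 0, -0.65, 0, 0, 0, 1], [0, 0, -0.65, 0, 0, 0, 1], [0, 0, -0.65, 0, 0, 0, 1], [0, 0, -0.65, 0, 0, 0, 1], [0, 0, -0.65, 0, 0, 0, 1]],
])

```text
time_s: 15.27
tool_pos: [0.5156, 0.0409, 0.2489]
tool_rot: [179.9, 0.1, 117.9]
force: [-0.2, -0.1, -0.6]
grip_width: 0.087
grasp_force: 0.0
```

```bash
cat >> h.py <<'E'
def crop(c,P,x,y,zt,name,Rm,t,r=.045):
    z=P[...,2];m=(z>zt-.004)&(z<zt+.006)&(np.hypot(P[...,0]-x,P[...,1]-y)<r)
    v,u=np.nonzero(m);cc=cv2.minEnclosingCircle((P[m][:,:2]*1000).astype(np.float32));print("circle",cc,"ztop",np.median(z[m]))
    v0,u0=max(v.min()-10,0),max(u.min()-10,0);cv2.imwrite(name,cv2.resize(c["frame"][v0:v.max()+10,u0:u.max()+10,::-1],None,fx=5,fy=5,interpolation=cv2.INTER_CUBIC));print("u0v0",u0,v0)
    # ribs: points outside the 31 mm ring
    q=P[m]-[cc[0][0]/1000,cc[0][1]/1000,0];rr=np.hypot(q[:,0],q[:,1]);i=np.argsort(-rr)[:12]
    print("far pts r,ang",[(round(rr[k]*1000,1),round(np.degrees(np.arctan2(q[k,1],q[k,0]))%180)) for k in i])
    np.savez(name[:-4].replace("pics/","")+".npz",Rm=Rm,t=t,**c)
E
python3 - <<'E'
from h import *
o,c,Rm,t=shot();P=cloud(c,Rm,t);print(o["qpos"].round(1))
crop(c,P,.515,.041,.0865,"pics/wseat1.png",Rm,t)
plan(.48,-.10,.25,104);plan(.445,-.221,.25,104);plan(.445,-.221,.25,30)
E
```

```text
[ 45.9   5.  -55.7  98.1   4.3  78.9  17.4]
circle ((513.5753173828125, 41.157413482666016), 32.61631774902344) ztop 0.08566725513612775
u0v0 274 141
far pts r,ang [(np.float64(32.6), 15), (np.float64(32.6), 15), (np.float64(32.6), 9), (np.float64(32.4), 9), (np.float64(32.4), 16), (np.float64(32.3), 17), (np.float64(32.2), 18), (np.float64(32.1), 11), (np.float64(32.1), 10), (np.float64(32.0), 19), (np.float64(31.9), 12), (np.float64(31.8), 13)]
pos [0.5145 0.0407 0.2472] rot [-1.7999e+02  3.0000e-02  1.1792e+02] plan [-0.3604, -0.3213, -0.0092] [-0.0, 0.0002, 0.0773] rows 4
pos [0.5145 0.0407 0.2472] rot [-1.7999e+02  3.0000e-02  1.1792e+02] plan [-0.6622, -0.6132, -0.009] [-0.0, 0.0002, 0.0773] rows 7
pos [0.5145 0.0407 0.2472] rot [-1.7999e+02  3.0000e-02  1.1792e+02] plan [-0.6622, -0.6132, -0.009] [0.0001, 0.0002, 0.4884] rows 13
```

View pics/wseat1.png

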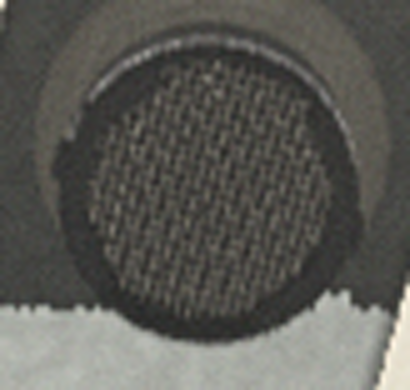

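Emit:
servo_tool([
  [[-0.66, -0.61, 0.02, 0, 0, 0, 1], [-0.66, -0.61, 0.02, 0, 0, 0, 1], [-0.66, -0.61, 0.02, 0, 0, 0, 1], [-0.66, -0.61, 0.02, 0, 0, 0, 1], [-0.66, -0.61, 0.02, 0, 0, 0, 1], [-0.66, -0.61, 0.02, 0, 0, 0, 1], [-0.66, -0.61, 0.02, 0, 0, 0, 1], [-0.66, -0.61, 0.02, 0, 0, 0, 1], [-0.66, -0.61, 0.02, 0, 0, 0, 1], [-0.66, -0.61, 0.02, 0, 0, 0, 1]],
])

```text
time_s: 16.15
tool_pos: [0.4453, -0.2183, 0.24]
tool_rot: [-180.0, -0.2, 118.0]
force: [-0.0, 1.3, 0.3]
grip_width: 0.0873
grasp_force: 0.0
```

```bash
python3 - <<'E'
from h import *
from cell import eyes
o,c,Rm,t=shot();P=cloud(c,Rm,t);print(o["qpos"].round(1))
crop(c,P,.445,-.221,.062,"pics/wc.png",Rm,t)
plan(.445,-.221,.022,118)
k=eyes.read_camera("top");Q=cloud(k);z=Q[...,2]
m=(np.hypot(Q[...,0]-.445,Q[...,1]+.221)<.14)&(np.hypot(Q[...,0]-.445,Q[...,1]+.221)>.05)&(z>.03)&(z<.12)
for q in Q[m][::15]:print(q.round(3),end=" ")
E
```

```text
[ 63.8   0.8 -40.6 101.6   0.4  77.9  51.1]
circle ((444.1003723144531, -222.75914001464844), 32.68424987792969) ztop 0.06109451732719695
u0v0 275 145
far pts r,ang [(np.float64(32.7), 127), (np.float64(32.7), 43), (np.float64(32.7), 41), (np.float64(32.5), 111), (np.float64(32.4), 41), (np.float64(32.4), 157), (np.float64(32.4), 145), (np.float64(32.4), 47), (np.float64(32.4), 121), (np.float64(32.4), 135), (np.float64(32.3), 39), (np.float64(32.2), 141)]
pos [ 0.4457 -0.2179  0.2404] rot [-1.7998e+02 -1.2000e-01  1.1806e+02] plan [-0.0095, -0.0066, 0.728] [-0.0001, -0.0007, 0.0003] rows 6
[ 0.556 -0.305  0.109] [ 0.556 -0.302  0.064] [ 0.55  -0.302  0.083] [ 0.545 -0.303  0.098] [ 0.547 -0.126  0.049] [ 0.541 -0.303  0.089] [ 0.54  -0.302  0.081] [ 0.542 -0.303  0.05 ] [ 0.541 -0.153  0.036] [ 0.538 -0.156  0.034] [ 0.536 -0.156  0.032] [ 0.532 -0.153  0.036] [ 0.529 -0.147  0.037] [ 0.527 -0.136  0.034] [ 0.523 -0.121  0.043] [ 0.52  -0.108  0.039] [ 0.521 -0.15   0.033] [ 0.518 -0.133  0.034] [ 0.515 -0.114  0.033] [ 0.515 -0.155  0.035] [ 0.512 -0.133  0.035] [ 0.51  -0.108  0.034] [ 0.51  -0.15   0.036] [ 0.507 -0.125  0.035] [ 0.504 -0.1    0.033] [ 0.504 -0.142  0.032] [ 0.502 -0.131  0.03 ] [ 0.495 -0.097  0.035] [ 0.39  -0.117  0.054] [ 0.385 -0.103  0.062] [ 0.382 -0.107  0.079] [ 0.379 -0.109  0.086] [ 0.377 -0.114  0.087] [ 0.374 -0.117  0.083] [ 0.372 -0.122  0.085] [ 0.369 -0.127  0.087] [ 0.367 -0.132  0.082] [ 0.364 -0.143  0.056] [ 0.359 -0.117  0.083] [ 0.356 -0.127  0.088] [ 0.351 -0.119  0.083] [ 0.346 -0.124  0.085]
```

View pics/wc.png

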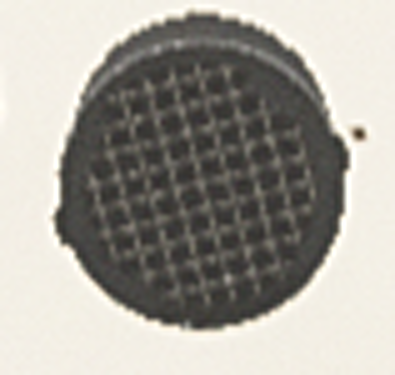

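The sieve_c ribs show at crop (345,157) and (60,225), i.e. pixels (344,176.4) and (287,190).

```bash
python3 - <<'E'
from h import *
c=dict(np.load("wc.npz"))
a=ray(c,344,176.4,.057,c["Rm"],c["t"]);b=ray(c,287,190,.057,c["Rm"],c["t"]);d=b-a
print((a+b)/2,np.hypot(*d[:2]),np.degrees(np.arctan2(d[1],d[0]))%180)
plan(.4445,-.222,.028,118)
E
```

```text
[ 0.44622153 -0.22461996  0.057     ] 0.06370191306931225 41.81199928743828
pos [ 0.4459 -0.2179  0.2407] rot [-1.7998e+02 -8.0000e-02  1.1808e+02] plan [-0.0108, -0.0103, 0.7091] [-0.0001, -0.0004, 0.0005] rows 6
```

Emit:
servo_tool([
  [[-0.016, -0.01, 0, 0, 0, 0.04, 1], [-0.016, -0.01, 0.1, 0, 0, 0.08, 1], [-0.016, -0.01, 0.2, 0, 0, 0.12, 1], [-0.016, -0.01, 0.3, 0, 0, 0.144, 1], [-0.016, -0.01, 0.42, 0, 0, 0.144, 1], [-0.016, -0.01, 0.52, 0, 0, 0.144, 1], [-0.016, -0.01, 0.62, 0, 0, 0.144, 1], [-0.016, -0.01, 0.67, 0, 0, 0.144, 1], [-0.016, -0.01, 0.72, 0, 0, 0.144, 1], [-0.016, -0.01, 0.722, 0, 0, 0.144, 1], [-0.016, -0.01, 0.722, 0, 0, 0.144, 1]],
])

```text
time_s: 17.17
tool_pos: [0.4452, -0.2239, 0.0244]
tool_rot: [-179.9, -0.1, 92.1]
force: [0.5, -0.1, 0.3]
grip_width: 0.0869
grasp_force: 0.0
```

Emit:
servo_tool([
  [[0, 0, 0, 0, 0, 0, 0.75], [0, 0, 0, 0, 0, 0, 0.75], [0, 0, 0, 0, 0, 0, 0.6], [0, 0, 0, 0, 0, 0, 0.6], [0, 0, 0, 0, 0, 0, 0.6], [0, 0, 0, 0, 0, 0, 0.6]],
], grip_force=15)

```text
time_s: 17.67
tool_pos: [0.4456, -0.2258, 0.0255]
tool_rot: [180.0, 0.1, 92.0]
force: [-1.1, 0.4, 4.1]
grip_width: 0.0627
grasp_force: 15.0
```

```bash
python3 - <<'E'
from h import *
from cell import get_obs
o=get_obs();print(o["qpos"].round(1),o["force"].round(2),o["grip_width"],o["grasp_force"])
plan(.48,-.09,.18,125);plan(.515,.041,.18,154)
E
```

```text
[ 59.4  15.2 -39.  115.1  11.9  53.5  16.2] [-1.1   0.37  4.13] 0.06267453095492118 14.999691490083933
pos [ 0.4456 -0.2258  0.0255] rot [1.7995e+02 6.0000e-02 9.1980e+01] plan [0.4479, 0.1306, -0.5152] [0.0002, 0.0004, -0.1835] rows 6
pos [ 0.4456 -0.2258  0.0255] rot [1.7995e+02 6.0000e-02 9.1980e+01] plan [0.8803, 0.2622, -0.5155] [0.0001, 0.0004, -0.3446] rows 9
```

Emit:
servo_tool([
  [[0, 0, -0.12, 0, 0, 0, 0.6], [0, 0, -0.24, 0, 0, 0, 0.6], [0, 0, -0.36, 0, 0, -0.03, 0.6], [0.1, 0.03, -0.45, 0, 0, -0.065, 0.6], [0.2, 0.06, -0.5, 0, 0, -0.1, 0.6], [0.32, 0.09, -0.5, 0, 0, -0.135, 0.6], [0.44, 0.13, -0.5, 0, 0, -0.17, 0.6], [0.56, 0.165, -0.5, 0, 0, -0.205, 0.6], [0.68, 0.2, -0.5, 0, 0, -0.24, 0.6], [0.8, 0.235, -0.5, 0, 0, -0.275, 0.6], [0.88, 0.265, -0.5, 0, 0, -0.31, 0.6], [0.88, 0.265, -0.5, 0, 0, -0.346, 0.6]],
])

```text
time_s: 18.67
tool_pos: [0.5159, 0.0487, 0.1753]
tool_rot: [179.7, -0.0, 155.1]
force: [-0.8, -0.1, -0.9]
grip_width: 0.0626
grasp_force: 15.0
```

Emit:
servo_tool([
  [[0, 0, 0.04, 0, 0, 0, 0.6], [0, 0, 0.08, 0, 0, 0, 0.6], [0, 0, 0.08, 0, 0, 0, 0.6], [0, 0, 0.08, 0, 0, 0, 0.6]],
])

```text
time_s: 19.0
tool_pos: [0.5142, 0.0396, 0.1491]
tool_rot: [-179.9, -0.2, 154.0]
force: [0.1, 0.3, -0.9]
grip_width: 0.0625
grasp_force: 15.0
```

```bash
cat >> h.py <<'E'
def inhand():
    "rim of the held sieve in tool coordinates"
    from cell import eyes
    c=eyes.read_camera("wrist");M=np.array(c["mount"]);P=cloud(c,M[:3,:3],M[:3,3])
    s=(np.hypot(P[...,0],P[...,1])<.036)&(P[...,2]>-.07)&(c["depth"]>0)
    return c,P,s
E
python3 - <<'E'
from h import *
from cell import get_obs
o=get_obs();print(o["qpos"].round(1),o["force"].round(2))
plan(.517,.040,.117,154.4)
c,P,s=inhand();h=P[s][:,2];print(np.histogram(h,bins=np.arange(-.07,.05,.005)))
np.savez("ih.npz",**c)
E
```

```text
[ 45.9  11.4 -58.1 105.8  10.4  68.6  48.5] [ 0.07  0.3  -0.9 ]
pos [0.5142 0.0396 0.1491] rot [-1.7990e+02 -1.6000e-01  1.5403e+02] plan [-0.0082, 0.0056, 0.1071] [-0.0005, -0.0009, -0.0021] rows 1
(array([ 140,  150,  130,   91,  349,  156, 2844, 1632, 1573, 5380,  413,
        388,  348,  333,  259,  223,  277,   29,    0,    0,    0,    0,
          0]), array([-7.00000000e-02, -6.50000000e-02, -6.00000000e-02, -5.50000000e-02,
       -5.00000000e-02, -4.50000000e-02, -4.00000000e-02, -3.50000000e-02,
       -3.00000000e-02, -2.50000000e-02, -2.00000000e-02, -1.50000000e-02,
       -1.00000000e-02, -5.00000000e-03,  5.55111512e-17,  5.00000000e-03,
        1.00000000e-02,  1.50000000e-02,  2.00000000e-02,  2.50000000e-02,
        3.00000000e-02,  3.50000000e-02,  4.00000000e-02,  4.50000000e-02]))
```

```bash
cat >> h.py <<'E'
def rimfit(P,m):
    "circle R=31 by least squares on the outline of the masked points (x,y)"
    from scipy.optimize import least_squares
    q=P[m][:,:2];H=cv2.convexHull((q*1000).astype(np.float32))[:,0]
    f=least_squares(lambda p:np.hypot(H[:,0]-p[0],H[:,1]-p[1])-31,[q[:,0].mean()*1000,q[:,1].mean()*1000],loss="soft_l1",f_scale=.5)
    return f.x.round(2),f.fun.round(1)[:10],len(q)
E
python3 - <<'E'
from h import *
c=dict(np.load("ih.npz"));M=c["mount"];P=cloud(c,M[:3,:3],M[:3,3])
z=P[...,2];r=np.hypot(P[...,0],P[...,1])
for lo,hi in((-.0385,-.034),(-.037,-.035)):
    m=(z>lo)&(z<hi)&(r<.036);print(rimfit(P,m),P[m].min(0).round(4),P[m].max(0).round(4),cv2.minEnclosingCircle((P[m][:,:2]*1000).astype(np.float32)))
c=dict(np.load("wc.npz"))
P=cloud(c,c["Rm"],c["t"]);z=P[...,2];m=(abs(z-.062)<.002)&(np.hypot(P[...,0]-.445,P[...,1]+.223)<.045);print("bench",rimfit(P,m))
c=dict(np.load("wseat1.npz"))
P=cloud(c,c["Rm"],c["t"]);z=P[...,2];m=(abs(z-.0862)<.002)&(np.hypot(P[...,0]-.515,P[...,1]-.041)<.045);print("seat",rimfit(P,m))
E
```

```text
(array([ 2.32, -1.23]), array([0.1, 0.1, 0.1, 0.2, 1.8, 1.8, 1.7, 5.5, 5.4, 0. ]), 3373) [-0.0289 -0.0346 -0.0385] [ 0.0333  0.0346 -0.034 ] ((4.268066883087158, -0.03643348440527916), 34.97823715209961)
(array([ 2.6 , -0.93]), array([-0.2, -0.2, -0.3, -0.2,  0.4,  0.8,  1.1,  1.2,  5.1,  5. ]), 2704) [-0.0286 -0.0346 -0.037 ] [ 0.0333  0.0345 -0.035 ] ((5.057997703552246, -0.05757521465420723), 34.834835052490234)
bench (array([ 445.33, -224.08]), array([-0.7, -0.8, -0.4, -0.3,  1.4, -0.3, -0.3, -0.2, -0.2, -0.1]), 656)
seat (array([513.8,  40.9]), array([ 1. ,  0.8, -0.5, -0.6, -0.5, -0.4, -0.5, -0.4, -0.3, -0.1]), 772)
```

Emit:
servo_tool([
  [[-0.008, 0.006, 0.03, 0, 0, 0, 0.6], [-0.008, 0.006, 0.07, 0, 0, 0, 0.6], [-0.008, 0.006, 0.105, 0, 0, 0, 0.6], [-0.008, 0.006, 0.105, 0, 0, 0, 0.6], [-0.008, 0.006, 0.105, 0, 0, 0, 0.6]],
])

```text
time_s: 19.47
tool_pos: [0.5175, 0.0417, 0.1182]
tool_rot: [-180.0, -0.1, 154.3]
force: [0.3, 0.2, -1.2]
grip_width: 0.0629
grasp_force: 15.0
```

Emit:
servo_tool([
  [[0, 0, 0.01, 0, 0, 0, 0.6], [0, 0, 0.02, 0, 0, 0, 0.6], [0, 0, 0.03, 0, 0, 0, 0.6], [0, 0, 0.04, 0, 0, 0, 0.6], [0, 0, 0.05, 0, 0, 0, 0.6], [0, 0, 0.05, 0, 0, 0, 0.6]],
])

```text
time_s: 19.97
tool_pos: [0.5178, 0.0416, 0.1036]
tool_rot: [-180.0, -0.1, 154.3]
force: [-0.3, 0.1, -1.4]
grip_width: 0.0628
grasp_force: 15.0
```

Emit:
servo_tool([
  [[0, 0, 0.004, 0, 0, 0, 0.6], [0, 0, 0.008, 0, 0, 0, 0.6], [0, 0, 0.008, 0, 0, 0, 0.6], [0, 0, 0.008, 0, 0, 0, 0.6]],
])

```text
time_s: 20.3
tool_pos: [0.5185, 0.0417, 0.1019]
tool_rot: [180.0, 0.0, 154.3]
force: [-0.4, -0.1, -1.7]
grip_width: 0.0627
grasp_force: 15.0
```

Emit:
servo_tool([
  [[0.001, -0.004, 0.002, 0, 0, 0, 0.6], [0.002, -0.007, 0.004, 0, 0, 0, 0.6], [0.002, -0.007, 0.004, 0, 0, 0, 0.6], [0.002, -0.007, 0.004, 0, 0, 0, 0.6]],
])

```text
time_s: 20.63
tool_pos: [0.5181, 0.0409, 0.1016]
tool_rot: [179.9, 0.1, 154.3]
force: [1.0, 2.2, 3.4]
grip_width: 0.0626
grasp_force: 15.0
```

Emit:
servo_tool([
  [[0, -0.001, -0.002, 0, 0, 0.035, 0.6], [0.0002, -0.0017, -0.002, 0, 0, 0.07, 0.6], [0.0004, -0.0025, -0.002, 0, 0, 0.105, 0.6], [0.0007, -0.0033, -0.002, 0, 0, 0.14, 0.6], [0.0011, -0.004, -0.002, 0, 0, 0.175, 0.6], [0.0016, -0.0047, -0.002, 0, 0, 0.21, 0.6], [0.0023, -0.0054, -0.002, 0, 0, 0.25, 0.6], [0.0023, -0.0054, -0.002, 0, 0, 0.25, 0.6], [0.0023, -0.0054, -0.002, 0, 0, 0.25, 0.6]],
])

```text
time_s: 21.38
tool_pos: [0.5159, 0.0385, 0.1016]
tool_rot: [180.0, 0.1, 109.4]
force: [0.1, -0.3, 2.8]
grip_width: 0.0625
grasp_force: 15.0
```

Emit:
servo_tool([
  [[0, -0.001, 0, 0, 0, 0.035, 0.6], [0.0002, -0.0017, 0, 0, 0, 0.07, 0.6], [0.0004, -0.0025, 0, 0, 0, 0.105, 0.6], [0.0007, -0.0033, 0, 0, 0, 0.14, 0.6], [0.0011, -0.004, 0, 0, 0, 0.175, 0.6], [0.0016, -0.0047, 0, 0, 0, 0.21, 0.6], [0.0023, -0.0054, 0, 0, 0, 0.25, 0.6], [0.0026, -0.0058, 0, 0, 0, 0.27, 0.6], [0.0026, -0.0058, 0, 0, 0, 0.27, 0.6]],
])

```text
time_s: 22.13
tool_pos: [0.5139, 0.0395, 0.1015]
tool_rot: [180.0, -0.0, 60.8]
force: [-0.8, 1.9, 1.9]
grip_width: 0.0627
grasp_force: 15.0
```

```bash
python3 - <<'E'
from h import *
from cell import get_obs
o=get_obs();print(o["qpos"].round(1),o["force"].round(2),o["wrist_torque"].round(2))
E
```

```text
[ 32.4  11.5 -43.2 109.2   8.9  62.6 -43.6] [-0.75  1.85  1.91] [ 0.31 -0.12  0.12]
```

Emit:
servo_tool([
  [[0, 0, 0, 0, 0, 0, 1], [0, 0, 0, 0, 0, 0, 1], [0, 0, 0, 0, 0, 0, 1], [0, 0, 0, 0, 0, 0, 1], [0, 0, -0.3, 0, 0, 0, 1], [0, 0, -0.6, 0, 0, 0, 1], [0, 0, -0.6, 0, 0, 0, 1], [0, 0, -0.6, 0, 0, 0, 1], [0, 0, -0.6, 0, 0, 0, 1], [0, 0, -0.6, 0, 0, 0, 1]],
])

```text
time_s: 22.97
tool_pos: [0.516, 0.0393, 0.2859]
tool_rot: [179.6, -0.2, 60.7]
force: [0.6, 0.0, -0.2]
grip_width: 0.0869
grasp_force: 0.0
```

```bash
python3 - <<'E'
from h import *
o,c,Rm,t=shot();P=cloud(c,Rm,t);print(o["qpos"].round(1))
crop(c,P,.515,.041,.138,"pics/wseat2.png",Rm,t)
z=P[...,2];m=(abs(z-.1375)<.002)&(np.hypot(P[...,0]-.515,P[...,1]-.041)<.045);print("seat",rimfit(P,m))
plan(.615,.19,.28,61)
E
```

```text
[ 35.4   2.5 -43.7  95.1   1.9  82.6 -37.8]
circle ((514.9730834960938, 41.498924255371094), 32.65315628051758) ztop 0.13727321381509183
u0v0 272 143
far pts r,ang [(np.float64(32.7), 8), (np.float64(32.7), 8), (np.float64(32.6), 10), (np.float64(32.6), 15), (np.float64(32.5), 10), (np.float64(32.5), 13), (np.float64(32.5), 18), (np.float64(32.4), 15), (np.float64(32.3), 12), (np.float64(32.3), 17), (np.float64(32.1), 10), (np.float64(32.1), 6)]
seat (array([514.94,  40.96]), array([ 1.7,  1.6,  1.6, -0.1, -0.3, -0.3, -0.1, -0.3, -0.1, -0.2]), 843)
pos [0.5147 0.039  0.283 ] rot [ 1.798e+02 -5.000e-02  6.068e+01] plan [0.6025, 0.045, 0.0108] [0.0011, -0.0003, -0.0018] rows 5
```

View pics/wseat2.png

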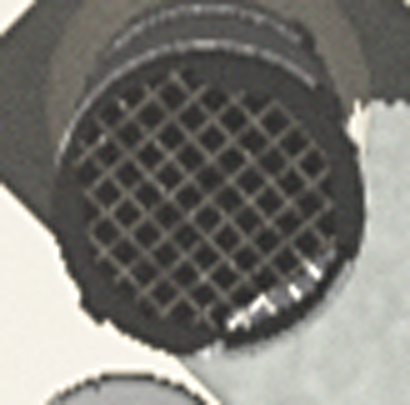

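Emit:
servo_tool([
  [[0.69, 0.05, 0.1, 0, 0, 0, 1], [0.69, 0.05, 0.1, 0, 0, 0, 1], [0.69, 0.05, 0.1, 0, 0, 0, 1], [0.69, 0.05, 0.1, 0, 0, 0, 1], [0.69, 0.05, 0.1, 0, 0, 0, 1], [0.69, 0.05, 0.1, 0, 0, 0, 1], [0.69, 0.05, 0.1, 0, 0, 0, 1], [0.69, 0.05, 0.1, 0, 0, 0, 1], [0.69, 0.05, 0.1, 0, 0, 0, 1]],
])

```text
time_s: 23.77
tool_pos: [0.628, 0.2103, 0.2509]
tool_rot: [180.0, 0.1, 60.6]
force: [-0.5, -0.5, 0.5]
grip_width: 0.0869
grasp_force: 0.0
```

```bash
python3 - <<'E'
from h import *
o,c,Rm,t=shot();P=cloud(c,Rm,t);print(o["qpos"].round(1))
crop(c,P,.629,.212,.072,"pics/wd.png",Rm,t)
z=P[...,2];m=(abs(z-.0718)<.002)&(np.hypot(P[...,0]-.629,P[...,1]-.212)<.045);print("rim",rimfit(P,m))
plan(.629,.212,.036,61)
E
```

```text
[ 12.8  25.9 -47.3  77.4  18.9  84.8 -62.7]
circle ((631.206298828125, 211.7030029296875), 32.642677307128906) ztop 0.07121468753389204
u0v0 280 136
far pts r,ang [(np.float64(32.6), 41), (np.float64(32.6), 41), (np.float64(32.5), 36), (np.float64(32.3), 32), (np.float64(32.3), 36), (np.float64(32.2), 42), (np.float64(32.1), 32), (np.float64(32.1), 38), (np.float64(32.1), 42), (np.float64(32.0), 34), (np.float64(31.9), 38), (np.float64(31.6), 31)]
rim (array([631.26, 211.43]), array([-0.5, -0.4, -0.5,  1.2,  1.8, -0.6, -0.4, -0.2, -0.2, -0.3]), 697)
pos [0.6282 0.2101 0.2516] rot [1.7992e+02 7.0000e-02 6.0540e+01] plan [0.0078, -0.0019, 0.7185] [0.0004, 0.0004, -0.0026] rows 6
```

View pics/wd.png

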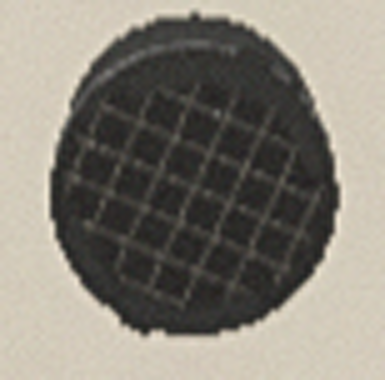

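Emit:
servo_tool([
  [[0.008, 0.007, 0.12, 0, 0, 0, 1], [0.008, 0.007, 0.24, 0, 0, 0, 1], [0.008, 0.007, 0.36, 0, 0, 0, 1], [0.008, 0.007, 0.48, 0, 0, 0, 1], [0.008, 0.007, 0.6, 0, 0, 0, 1], [0.008, 0.007, 0.68, 0, 0, 0, 1], [0.008, 0.007, 0.728, 0, 0, 0, 1], [0.008, 0.007, 0.728, 0, 0, 0, 1], [0.008, 0.007, 0.728, 0, 0, 0, 1], [0.008, 0.007, 0.728, 0, 0, 0, 1]],
])

```text
time_s: 24.65
tool_pos: [0.6329, 0.2135, 0.0355]
tool_rot: [179.8, -0.2, 60.6]
force: [-0.3, 0.4, 0.7]
grip_width: 0.0872
grasp_force: 0.0
```

```bash
python3 - <<'E'
from h import *
plan(.631,.2115,.033,60.5)
E
```

```text
pos [0.6329 0.2135 0.0355] rot [ 1.7983e+02 -1.6000e-01  6.0620e+01] plan [-0.0088, -0.0024, 0.0085] [0.0009, -0.0009, 0.0007] rows 1
```

Emit:
servo_tool([
  [[-0.009, -0.002, 0.005, 0, 0, 0, 0.75], [-0.009, -0.002, 0.005, 0, 0, 0, 0.75], [-0.009, -0.002, 0.005, 0, 0, 0, 0.75], [-0.009, -0.002, 0.005, 0, 0, 0, 0.6], [-0.009, -0.002, 0.005, 0, 0, 0, 0.6], [-0.009, -0.002, 0.005, 0, 0, 0, 0.6], [-0.009, -0.002, 0.005, 0, 0, 0, 0.6]],
], grip_force=15)

```text
time_s: 25.23
tool_pos: [0.6299, 0.2112, 0.0319]
tool_rot: [180.0, -0.0, 60.7]
force: [-0.9, -1.2, 3.2]
grip_width: 0.0629
grasp_force: 15.0
```

```bash
python3 - <<'E'
from h import *
from cell import get_obs
o=get_obs();print(o["qpos"].round(1),o["force"].round(2),o["grip_width"],o["grasp_force"])
plan(.515,.041,.22,127.3)
E
```

```text
[ 10.8  35.5 -42.9  91.   26.1  63.9 -67.8] [-0.88 -1.21  3.22] 0.06292320295268997 14.999508610926569
pos [0.6299 0.2112 0.0319] rot [ 1.7995e+02 -2.0000e-02  6.0660e+01] plan [-0.682, -0.0553, -0.6271] [0.0003, 0.0001, -0.3702] rows 10
```

Emit:
servo_tool([
  [[0, 0, -0.12, 0, 0, 0, 0.6], [0, 0, -0.24, 0, 0, 0, 0.6], [0, 0, -0.36, 0, 0, -0.03, 0.6], [0, 0, -0.48, 0, 0, -0.065, 0.6], [-0.08, -0.01, -0.6, 0, 0, -0.1, 0.6], [-0.18, -0.015, -0.63, 0, 0, -0.135, 0.6], [-0.28, -0.02, -0.63, 0, 0, -0.17, 0.6], [-0.38, -0.03, -0.63, 0, 0, -0.205, 0.6], [-0.48, -0.04, -0.63, 0, 0, -0.24, 0.6], [-0.58, -0.045, -0.63, 0, 0, -0.275, 0.6], [-0.65, -0.055, -0.63, 0, 0, -0.31, 0.6], [-0.682, -0.055, -0.63, 0, 0, -0.345, 0.6]],
])

```text
time_s: 26.23
tool_pos: [0.5127, 0.0378, 0.2195]
tool_rot: [-179.8, 0.1, 122.9]
force: [0.2, -0.5, -2.0]
grip_width: 0.063
grasp_force: 15.0
```

Emit:
servo_tool([
  [[0, 0, 0.03, 0, 0, -0.025, 0.6], [0, 0, 0.06, 0, 0, -0.025, 0.6], [0, 0, 0.06, 0, 0, -0.025, 0.6], [0, 0, 0.06, 0, 0, -0.025, 0.6], [0, 0, 0.06, 0, 0, -0.025, 0.6]],
])

```text
time_s: 26.65
tool_pos: [0.5148, 0.0418, 0.2024]
tool_rot: [180.0, -0.0, 127.3]
force: [0.4, 1.3, -1.5]
grip_width: 0.0627
grasp_force: 15.0
```

```bash
python3 - <<'E'
from h import *
from cell import get_obs
o=get_obs();print(o["qpos"].round(1),o["force"].round(2))
c,P,s=inhand();z=P[...,2];r=np.hypot(P[...,0],P[...,1])
m=(z>-.042)&(z<-.038)&(r<.036)&(abs(P[...,1])<.02);print(P[m].min(0).round(4),P[m].max(0).round(4))
plan(.515,.041,.175,127.3)
E
```

```text
[ 50.1   8.6 -61.8 101.9   7.8  74.2  23.7] [ 0.38  1.27 -1.5 ]
[-0.0282 -0.02   -0.0414] [ 0.0323  0.02   -0.038 ]
pos [0.515  0.0418 0.2026] rot [ 1.7997e+02 -3.0000e-02  1.2729e+02] plan [-0.0022, -0.0017, 0.092] [0.0002, -0.0001, -0.0001] rows 1
```

Emit:
servo_tool([
  [[-0.007, -0.002, 0.04, 0, 0, 0, 0.6], [-0.007, -0.002, 0.08, 0, 0, 0, 0.6], [-0.007, -0.002, 0.095, 0, 0, 0, 0.6], [-0.007, -0.002, 0.095, 0, 0, 0, 0.6], [-0.007, -0.002, 0.105, 0, 0, 0, 0.6], [-0.007, -0.002, 0.115, 0, 0, 0, 0.6], [-0.007, -0.002, 0.125, 0, 0, 0, 0.6], [-0.007, -0.002, 0.135, 0, 0, 0, 0.6], [-0.007, -0.002, 0.14, 0, 0, 0, 0.6], [-0.007, -0.002, 0.14, 0, 0, 0, 0.6]],
])

```text
time_s: 27.53
tool_pos: [0.5155, 0.0389, 0.1601]
tool_rot: [-180.0, -0.0, 127.3]
force: [0.1, 0.0, -1.1]
grip_width: 0.0629
grasp_force: 15.0
```

Emit:
servo_tool([
  [[0.002, 0.002, 0.002, 0, 0, 0, 0.6], [0.002, 0.002, 0.004, 0, 0, 0, 0.6], [0.002, 0.002, 0.004, 0, 0, 0, 0.6], [0.002, 0.002, 0.004, 0, 0, 0, 0.6]],
])

```text
time_s: 27.87
tool_pos: [0.5159, 0.0399, 0.1595]
tool_rot: [180.0, 0.0, 127.3]
force: [0.2, 0.4, -0.7]
grip_width: 0.0627
grasp_force: 15.0
```

Emit:
servo_tool([
  [[0, -0.0005, 0.001, 0, 0, 0.035, 0.6], [0.0001, -0.0011, 0.001, 0, 0, 0.07, 0.6], [0.0003, -0.0016, 0.001, 0, 0, 0.105, 0.6], [0.0005, -0.0021, 0.001, 0, 0, 0.14, 0.6], [0.0007, -0.0026, 0.001, 0, 0, 0.175, 0.6], [0.001, -0.0031, 0.001, 0, 0, 0.21, 0.6], [0.0015, -0.0035, 0.001, 0, 0, 0.25, 0.6], [0.0015, -0.0035, 0.001, 0, 0, 0.25, 0.6], [0.0015, -0.0035, 0.001, 0, 0, 0.25, 0.6]],
])

```text
time_s: 28.62
tool_pos: [0.515, 0.0395, 0.1594]
tool_rot: [179.9, 0.0, 82.5]
force: [-0.6, 0.4, 2.8]
grip_width: 0.0624
grasp_force: 15.0
```

Emit:
servo_tool([
  [[0, -0.0005, 0, 0, 0, 0.035, 0.6], [0.0001, -0.0011, 0, 0, 0, 0.07, 0.6], [0.0003, -0.0016, 0, 0, 0, 0.105, 0.6], [0.0005, -0.0021, 0, 0, 0, 0.14, 0.6], [0.0007, -0.0026, 0, 0, 0, 0.175, 0.6], [0.001, -0.0031, 0, 0, 0, 0.21, 0.6], [0.0015, -0.0035, 0, 0, 0, 0.25, 0.6], [0.0017, -0.0038, 0, 0, 0, 0.275, 0.6], [0.0017, -0.0038, 0, 0, 0, 0.275, 0.6], [0.0017, -0.0038, 0, 0, 0, 0.275, 0.6]],
])

```text
time_s: 29.45
tool_pos: [0.5139, 0.0408, 0.1594]
tool_rot: [180.0, -0.1, 33.1]
force: [0.8, 1.3, 2.2]
grip_width: 0.0626
grasp_force: 15.0
```

```bash
python3 - <<'E'
from h import *
from cell import get_obs
o=get_obs();print(o["qpos"].round(1),o["force"].round(2),o["wrist_torque"].round(2))
E
```

```text
[ 38.8   8.5 -49.5 105.5   6.9  69.1 -69.8] [0.82 1.32 2.16] [ 0.34 -0.12  0.3 ]
```

Emit:
servo_tool([
  [[0, 0, 0, 0, 0, 0, 1], [0, 0, 0, 0, 0, 0, 1], [0, 0, 0, 0, 0, 0, 1], [0, 0, 0, 0, 0, 0, 1], [0, 0, -0.3, 0, 0, 0, 1], [0, 0, -0.6, 0, 0, 0, 1], [0, 0, -0.6, 0, 0, 0, 1], [0, 0, -0.6, 0, 0, 0, 1], [0, 0, -0.6, 0, 0, 0, 1], [0, 0, -0.6, 0, 0, 0, 1]],
])

```text
time_s: 30.28
tool_pos: [0.5155, 0.0404, 0.3432]
tool_rot: [179.7, -0.3, 32.8]
force: [-0.6, -0.1, -1.1]
grip_width: 0.0875
grasp_force: 0.0
```

```bash
python3 - <<'E'
from h import *
from cell import eyes
o,c,Rm,t=shot();P=cloud(c,Rm,t);print(o["qpos"].round(1))
crop(c,P,.515,.041,.1995,"pics/wseat3.png",Rm,t)
z=P[...,2];m=(abs(z-.199)<.002)&(np.hypot(P[...,0]-.515,P[...,1]-.041)<.045);print("rim",rimfit(P,m))
k=eyes.read_camera("side");Q=cloud(k);z=Q[...,2]
m=(z>.036)&(z<.05)&(abs(Q[...,0]-.44)<.05)&(abs(Q[...,1]+.044)<.06);print("lid side",m.sum(),Q[m].mean(0))
plan(.442,-.05,.30,14)
E
```

```text
[ 41.    2.3 -49.4  89.1   1.8  89.1 -65.7]
circle ((515.2120361328125, 41.040489196777344), 32.62937545776367) ztop 0.19870672369263784
u0v0 273 145
far pts r,ang [(np.float64(32.6), 11), (np.float64(32.6), 5), (np.float64(32.6), 7), (np.float64(32.6), 15), (np.float64(32.4), 16), (np.float64(32.3), 7), (np.float64(32.3), 13), (np.float64(32.3), 9), (np.float64(32.1), 16), (np.float64(32.0), 18), (np.float64(32.0), 14), (np.float64(31.8), 11)]
rim (array([515.27,  40.88]), array([ 1.6, -0.2, -0.2,  0. , -0.2, -0.3, -0.3, -0.3, -0.2, -0.3]), 865)
lid side 59 [ 0.44447822 -0.04503853  0.04106815]
pos [0.5135 0.0399 0.3387] rot [1.7998e+02 1.0000e-02 3.2770e+01] plan [-0.3626, 0.123, 0.129] [0.0001, 0.0, 0.1043] rows 3
```

Emit:
servo_tool([
  [[-0.12, 0.04, 0, 0, 0, -0.035, 1], [-0.24, 0.08, 0, 0, 0, -0.07, 1], [-0.36, 0.12, 0, 0, 0, -0.105, 1], [-0.36, 0.12, 0.1, 0, 0, -0.14, 1], [-0.36, 0.12, 0.1, 0, 0, -0.175, 1], [-0.36, 0.12, 0.1, 0, 0, -0.21, 1], [-0.36, 0.12, 0.1, 0, 0, -0.245, 1], [-0.36, 0.12, 0.1, 0, 0, -0.28, 1], [-0.36, 0.12, 0.1, 0, 0, -0.315, 1], [-0.36, 0.12, 0.1, 0, 0, -0.35, 1], [-0.36, 0.12, 0.1, 0, 0, -0.385, 1], [-0.36, 0.12, 0.1, 0, 0, -0.42, 1]],
], grip_force=30)

```text
time_s: 31.38
tool_pos: [0.4409, -0.0487, 0.3066]
tool_rot: [-179.8, -0.1, 108.7]
force: [-0.4, 0.1, 0.3]
grip_width: 0.0869
grasp_force: 0.0
```

Emit:
servo_tool([
  [[0, 0, 0, 0, 0, -0.035, 1], [0, 0, 0, 0, 0, -0.07, 1], [0, 0, 0, 0, 0, -0.105, 1], [0, 0, 0, 0, 0, -0.14, 1], [0, 0, 0, 0, 0, -0.175, 1], [0, 0, 0, 0, 0, -0.21, 1], [0, 0, 0, 0, 0, -0.245, 1], [0, 0, 0, 0, 0, -0.28, 1], [0, 0, 0, 0, 0, -0.315, 1], [0, 0, 0, 0, 0, -0.35, 1], [0, 0, 0, 0, 0, -0.385, 1], [0, 0, 0, 0, 0, -0.42, 1]],
])

```text
time_s: 32.38
tool_pos: [0.4409, -0.0487, 0.3065]
tool_rot: [179.9, -0.2, -175.7]
force: [-0.0, 0.7, -0.5]
grip_width: 0.087
grasp_force: 0.0
```

```bash
python3 - <<'E'
from h import *
from cell import get_obs
o=get_obs();print(o["qpos"].round(1));plan(.440,-.044,.25,194)
E
```

```text
[ 36.3  -8.3 -29.5 101.5  -4.1  86.  101.6]
pos [ 0.4409 -0.0487  0.3065] rot [ 179.93   -0.23 -175.73] plan [0.0012, 0.0156, 0.1884] [0.0005, -0.0013, -0.054] rows 2
```

Emit:
servo_tool([
  [[0.001, 0.016, 0.1, 0, 0, -0.027, 1], [0.001, 0.016, 0.19, 0, 0, -0.054, 1], [0.001, 0.016, 0.19, 0, 0, -0.054, 1], [0.001, 0.016, 0.19, 0, 0, -0.054, 1]],
])

```text
time_s: 32.72
tool_pos: [0.4396, -0.0438, 0.2497]
tool_rot: [179.9, -0.3, -166.4]
force: [-0.2, -0.1, -0.3]
grip_width: 0.0871
grasp_force: 0.0
```

```bash
python3 - <<'E'
from h import *
o,c,Rm,t=shot();P=cloud(c,Rm,t);z=P[...,2];print(o["qpos"].round(1))
m=(z>.036)&(z<.050)&(np.hypot(P[...,0]-.44,P[...,1]+.044)<.05);q=P[m][:,:2]
print(len(q),cv2.minAreaRect((q*1000).astype(np.float32)),np.median(P[m][:,2]))
m=(z>.0145)&(z<.021)&(np.hypot(P[...,0]-.44,P[...,1]+.044)<.036);print(rimfit(P,m))
cv2.imwrite("pics/wl.png",c["frame"][:,:,::-1])
plan(.440,-.044,.0225,194)
E
```

```text
[ 35.1  -7.4 -29.7 107.2  -3.8  79.6 109.8]
408 ((439.1144104003906, -45.04426574707031), (11.30911922454834, 46.649593353271484), 13.416842460632324) 0.04096247684118351
(array([439.62, -44.74]), array([ 0.2,  0.5,  0.3,  0.3,  0.1, -0.1,  0.1,  0. ,  1.1,  1. ]), 1475)
pos [ 0.441  -0.0439  0.2514] rot [ 1.7995e+02 -1.1000e-01 -1.6645e+02] plan [0.0017, -0.0001, 0.7632] [0.0003, -0.0006, -0.0025] rows 6
```

View pics/wl.png

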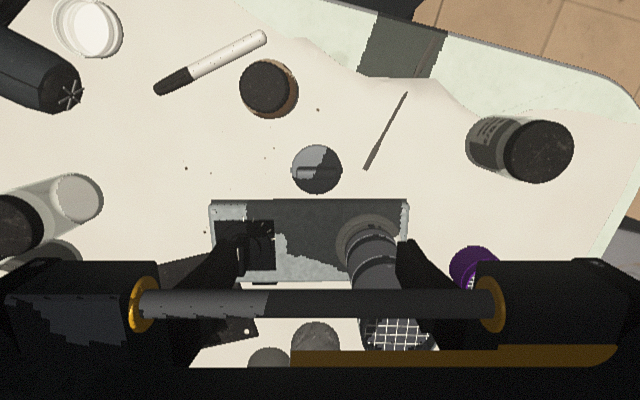

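Emit:
servo_tool([
  [[0.006, -0.002, 0.1, 0, 0, 0, 1], [0.006, -0.002, 0.2, 0, 0, 0, 1], [0.006, -0.002, 0.3, 0, 0, 0, 1], [0.006, -0.002, 0.4, 0, 0, 0, 1], [0.006, -0.002, 0.5, 0, 0, 0, 1], [0.006, -0.002, 0.6, 0, 0, 0, 1], [0.006, -0.002, 0.68, 0, 0, 0, 1], [0.006, -0.002, 0.74, 0, 0, 0, 1], [0.006, -0.002, 0.755, 0, 0, 0, 1], [0.006, -0.002, 0.755, 0, 0, 0, 1], [0.006, -0.002, 0.755, 0, 0, 0, 1]],
])

```text
time_s: 33.68
tool_pos: [0.4414, -0.0451, 0.0268]
tool_rot: [-180.0, 0.1, -166.4]
force: [-0.3, -0.1, -0.1]
grip_width: 0.0867
grasp_force: 0.0
```

```bash
python3 - <<'E'
from h import *
from cell import get_obs
o=get_obs();print(o["qpos"].round(1),o["force"].round(2))
plan(.4395,-.0449,.023,193.8)
E
```

```text
[ 33.1   6.9 -31.8 122.5   4.6  51.6 102.3] [-0.3  -0.11 -0.12]
pos [ 0.4414 -0.0451  0.0268] rot [-1.7996e+02  1.1000e-01 -1.6638e+02] plan [0.0059, 0.0022, 0.0127] [-0.0002, 0.0006, -0.001] rows 1
```

Emit:
servo_tool([
  [[0.006, 0.002, 0.011, 0, 0, 0, 0.85], [0.006, 0.002, 0.011, 0, 0, 0, 0.7], [0.006, 0.002, 0.011, 0, 0, 0, 0.7], [0.006, 0.002, 0.011, 0, 0, 0, 0.3], [0.006, 0.002, 0.011, 0, 0, 0, 0.3], [0.006, 0.002, 0.011, 0, 0, 0, 0.3], [0.006, 0.002, 0.011, 0, 0, 0, 0.3], [0.006, 0.002, 0.011, 0, 0, 0, 0.3]],
])

```text
time_s: 34.35
tool_pos: [0.4381, -0.0447, 0.0223]
tool_rot: [-180.0, 0.0, -166.3]
force: [0.7, 0.3, 1.3]
grip_width: 0.0479
grasp_force: 30.0
```

Emit:
servo_tool([
  [[0, 0, -0.05, 0, 0, 0, 0.3], [0, 0, -0.15, 0, 0, 0, 0.3], [0, 0, -0.3, 0, 0, 0, 0.3], [0, 0, -0.45, 0, 0, 0, 0.3], [0, 0, -0.6, 0, 0, 0, 0.3], [0, 0, -0.75, 0, 0, 0, 0.3], [0, 0, -0.85, 0, 0, 0, 0.3], [0, 0, -0.85, 0, 0, 0, 0.3], [0, 0, -0.85, 0, 0, 0, 0.3]],
])

```text
time_s: 35.1
tool_pos: [0.4395, -0.0448, 0.2796]
tool_rot: [-179.8, 0.3, -166.3]
force: [0.3, -0.1, -1.5]
grip_width: 0.048
grasp_force: 30.0
```

```bash
python3 - <<'E'
from h import *
from cell import get_obs
o=get_obs();print(o["qpos"].round(1),o["force"].round(2),o["grip_width"])
plan(.515,.041,.26,194)
c,P,s=inhand();z=P[...,2];M=np.array(c["mount"])
m=(np.hypot(P[...,0],P[...,1])<.045)&(z>-.03)&(z<.03)
print(np.histogram(z[m],bins=np.arange(-.03,.031,.004)))
for lo,hi in((0.000,.009),(-.025,-.014)):
    k=m&(z>lo)&(z<hi);print(lo,k.sum(),P[k].min(0).round(4),P[k].max(0).round(4),P[k].mean(0).round(4))
E
```

```text
[ 35.9  -8.7 -29.8 104.8  -4.3  82.5 110.7] [ 0.25 -0.1  -1.52] 0.04795246640920988
pos [ 0.4395 -0.0448  0.2796] rot [-179.83    0.27 -166.31] plan [-0.3117, 0.2185, 0.0663] [-0.0009, 0.0015, -0.0017] rows 3
(array([ 279,  306, 1812,  830,  510,  473,  447,  369, 3512,  389,   75,
          0,    0,    0,    0]), array([-0.03 , -0.026, -0.022, -0.018, -0.014, -0.01 , -0.006, -0.002,
        0.002,  0.006,  0.01 ,  0.014,  0.018,  0.022,  0.026,  0.03 ]))
0.0 4001 [ 0.0006 -0.0327  0.    ] [0.0299 0.0298 0.009 ] [ 0.0146 -0.0012  0.0049]
-0.025 2875 [-0.0089 -0.0347 -0.0249] [ 0.0124  0.0324 -0.014 ] [ 0.0018 -0.0011 -0.0187]
```

The lid is held by its handle ends (48 mm). Next I carry it over the column.

Emit:
servo_tool([
  [[-0.1, 0.07, 0, 0, 0, 0, 0.3], [-0.2, 0.14, 0, 0, 0, 0, 0.3], [-0.3, 0.21, 0, 0, 0, 0, 0.3], [-0.307, 0.219, 0.05, 0, 0, 0, 0.3], [-0.307, 0.219, 0.1, 0, 0, 0, 0.3], [-0.307, 0.219, 0.13, 0, 0, 0, 0.3], [-0.307, 0.219, 0.13, 0, 0, 0, 0.3], [-0.307, 0.219, 0.13, 0, 0, 0, 0.3], [-0.307, 0.219, 0.13, 0, 0, 0, 0.3]],
])

```text
time_s: 35.9
tool_pos: [0.5119, 0.0404, 0.2382]
tool_rot: [-180.0, -0.0, -166.4]
force: [-0.3, 0.0, -0.2]
grip_width: 0.0477
grasp_force: 30.0
```

```bash
python3 - <<'E'
from h import *
from cell import get_obs
o=get_obs();print(o["qpos"].round(1),o["force"].round(2),o["grip_width"])
plan(.5136,.0407,.2113,194.2)
E
```

```text
[ 29.8   3.2 -38.3  99.8   2.1  77.7  94.7] [-0.29  0.02 -0.2 ] 0.04774640012885199
pos [0.5119 0.0404 0.2382] rot [-1.7998e+02 -1.0000e-02 -1.6637e+02] plan [-0.0057, -0.0004, 0.0898] [-0.0001, -0.0, -0.0032] rows 1
```

Emit:
servo_tool([
  [[-0.006, 0, 0.02, 0, 0, -0.003, 0.3], [-0.006, 0, 0.04, 0, 0, -0.003, 0.3], [-0.006, 0, 0.05, 0, 0, -0.003, 0.3], [-0.006, 0, 0.06, 0, 0, -0.003, 0.3], [-0.006, 0, 0.07, 0, 0, -0.003, 0.3], [-0.006, 0, 0.08, 0, 0, -0.003, 0.3], [-0.006, 0, 0.087, 0, 0, -0.003, 0.3], [-0.006, 0, 0.091, 0, 0, -0.003, 0.3], [-0.006, 0, 0.091, 0, 0, -0.003, 0.3]],
])

```text
time_s: 36.65
tool_pos: [0.5139, 0.0414, 0.2113]
tool_rot: [-180.0, 0.0, -165.8]
force: [-2.1, 0.0, 2.1]
grip_width: 0.0477
grasp_force: 30.0
```

Emit:
servo_tool([
  [[0, 0.0005, -0.001, 0, 0, 0.035, 0.3], [-0.0001, 0.001, -0.001, 0, 0, 0.07, 0.3], [-0.0003, 0.0015, -0.001, 0, 0, 0.105, 0.3], [-0.0005, 0.002, -0.001, 0, 0, 0.14, 0.3], [-0.0007, 0.0025, -0.001, 0, 0, 0.175, 0.3], [-0.001, 0.0029, -0.001, 0, 0, 0.21, 0.3], [-0.0014, 0.0033, -0.001, 0, 0, 0.25, 0.3], [-0.0014, 0.0033, -0.001, 0, 0, 0.25, 0.3], [-0.0014, 0.0033, -0.001, 0, 0, 0.25, 0.3]],
])

```text
time_s: 37.4
tool_pos: [0.5141, 0.0425, 0.2113]
tool_rot: [180.0, 0.0, 149.4]
force: [0.6, 0.3, 1.1]
grip_width: 0.0479
grasp_force: 30.0
```

Emit:
servo_tool([
  [[0, 0.0005, 0, 0, 0, 0.035, 0.3], [-0.0001, 0.001, 0, 0, 0, 0.07, 0.3], [-0.0003, 0.0015, 0, 0, 0, 0.105, 0.3], [-0.0005, 0.002, 0, 0, 0, 0.14, 0.3], [-0.0007, 0.0025, 0, 0, 0, 0.175, 0.3], [-0.001, 0.0029, 0, 0, 0, 0.21, 0.3], [-0.0014, 0.0033, 0, 0, 0, 0.25, 0.3], [-0.0015, 0.0035, 0, 0, 0, 0.27, 0.3], [-0.0015, 0.0035, 0, 0, 0, 0.27, 0.3]],
])

```text
time_s: 38.15
tool_pos: [0.5151, 0.0437, 0.2113]
tool_rot: [179.9, -0.0, 100.7]
force: [0.1, 0.8, 0.6]
grip_width: 0.0474
grasp_force: 30.0
```

```bash
python3 - <<'E'
from h import *
from cell import get_obs
o=get_obs();print(o["qpos"].round(1),o["force"].round(2),o["wrist_torque"].round(2),o["tool_pos"],o["tool_rot"])
E
```

```text
[ 25.4   4.3 -34.5 101.7   2.5  74.6   1. ] [0.08 0.79 0.64] [ 0.35 -0.17  0.01] [0.51513288 0.04369715 0.21134148] [ 1.79948971e+02 -2.93610793e-02  1.00741137e+02]
```

Emit:
servo_tool([
  [[0, 0, 0, 0, 0, 0, 0.9], [0, 0, 0, 0, 0, 0, 0.9], [0, 0, 0, 0, 0, 0, 0.9], [0, 0, 0, 0, 0, 0, 0.9], [0, 0, 0, 0, 0, 0, 0.9], [0, 0, -0.2, 0, 0, 0, 0.9], [0, 0, -0.45, 0, 0, 0, 0.9], [0, 0, -0.45, 0, 0, 0, 0.9], [0, 0, -0.45, 0, 0, 0, 0.9], [0, 0, -0.45, 0, 0, 0, 0.9]],
])

```text
time_s: 38.98
tool_pos: [0.5167, 0.0435, 0.3503]
tool_rot: [179.6, 0.1, 100.7]
force: [0.9, 0.2, 0.5]
grip_width: 0.0784
grasp_force: 0.0
```

```bash
python3 - <<'E'
from h import *
from cell import eyes
o,c,Rm,t=shot();P=cloud(c,Rm,t);z=P[...,2];print(o["qpos"].round(1),o["tool_pos"].round(3))
m=(z>.226)&(z<.240)&(np.hypot(P[...,0]-.515,P[...,1]-.041)<.05);q=P[m][:,:2]
print(len(q),cv2.minAreaRect((q*1000).astype(np.float32)),np.median(P[m][:,2]),"expect z .231")
m=(z>.203)&(z<.210)&(np.hypot(P[...,0]-.515,P[...,1]-.041)<.036);print(rimfit(P,m),np.median(P[m][:,2]),"expect .207")
k=eyes.read_camera("top");Q=cloud(k);z=Q[...,2]
m=(z>.071)&(z<.09)&(np.hypot(Q[...,0]-.551,Q[...,1]+.108)<.04);print("knob",m.sum(),cv2.minAreaRect((Q[m][:,:2]*1000).astype(np.float32)),np.median(Q[m][:,2]))
cv2.imwrite("pics/t3.png",cv2.resize(eyes.read_camera("side")["frame"][100:300,200:460,::-1],None,fx=3,fy=3))
plan(.5525,-.108,.30,104)
E
```

```text
[ 25.9   1.6 -34.2  88.5   0.9  89.8   2.4] [0.517 0.044 0.35 ]
684 ((515.224609375, 41.28290939331055), (47.13261413574219, 12.656387329101562), 9.554362297058105) 0.22990458835985916 expect z .231
(array([515.09,  41.27]), array([1.4, 1.1, 1.1, 0.3, 0.3, 0.2, 0.1, 0. , 0.4, 0.3]), 2246) 0.2062227307279547 expect .207
knob 75 ((550.9351806640625, -108.11843872070312), (39.00138473510742, 14.000152587890625), 10.644203186035156) 0.07781852981318071
pos [0.5143 0.0429 0.3446] rot [-1.7988e+02 -1.0000e-02  1.0063e+02] plan [-0.5179, 0.0327, 0.1487] [-0.0007, -0.0001, -0.0187] rows 4
```

View pics/t3.png

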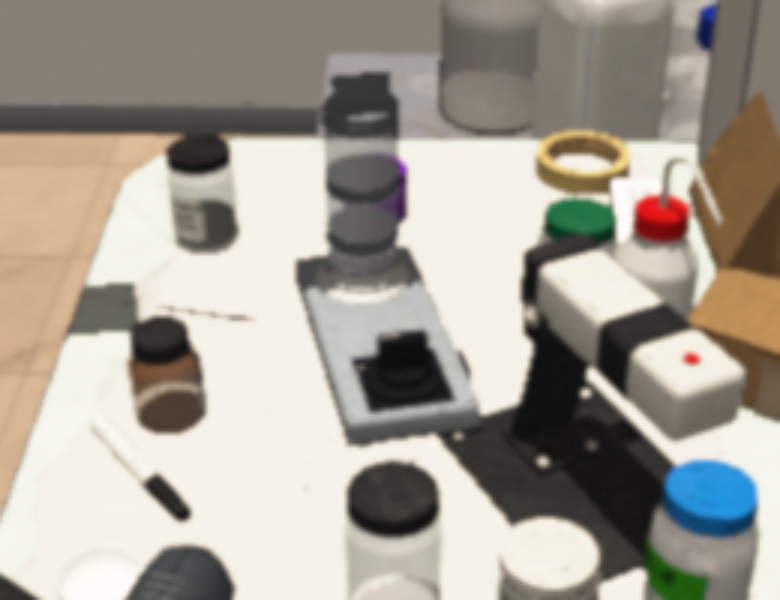

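Emit:
servo_tool([
  [[-0.12, 0.01, 0, 0, 0, -0.035, 0.6], [-0.24, 0.015, 0, 0, 0, -0.07, 0.6], [-0.36, 0.02, 0, 0, 0, -0.105, 0.6], [-0.48, 0.03, 0, 0, 0, -0.14, 0.6], [-0.519, 0.031, 0, 0, 0, -0.175, 0.6], [-0.519, 0.031, 0.1, 0, 0, -0.21, 0.6], [-0.519, 0.031, 0.2, 0, 0, -0.245, 0.6], [-0.519, 0.031, 0.3, 0, 0, -0.28, 0.6], [-0.519, 0.031, 0.3, 0, 0, -0.315, 0.6], [-0.519, 0.031, 0.3, 0, 0, -0.35, 0.6], [-0.519, 0.031, 0.3, 0, 0, -0.385, 0.6], [-0.519, 0.031, 0.3, 0, 0, -0.42, 0.6]],
])

```text
time_s: 40.13
tool_pos: [0.5513, -0.1081, 0.2534]
tool_rot: [180.0, -0.2, 176.6]
force: [0.4, -0.1, -0.3]
grip_width: 0.0523
grasp_force: 0.0
```

Emit:
servo_tool([
  [[0, 0, 0, 0, 0, -0.035, 0.6], [0, 0, 0, 0, 0, -0.07, 0.6], [0, 0, 0, 0, 0, -0.1, 0.6], [0, 0, 0, 0, 0, -0.1, 0.6], [0, 0, 0, 0, 0, -0.1, 0.6]],
])

```text
time_s: 40.55
tool_pos: [0.5517, -0.1081, 0.2544]
tool_rot: [179.9, -0.2, -165.9]
force: [-0.1, 0.2, -0.9]
grip_width: 0.0524
grasp_force: 0.0
```

```bash
python3 - <<'E'
from h import *
o,c,Rm,t=shot();P=cloud(c,Rm,t);z=P[...,2];print(o["qpos"].round(1),o["force"].round(1))
m=(z>.071)&(z<.085)&(np.hypot(P[...,0]-.552,P[...,1]+.108)<.04);print("knob",m.sum(),cv2.minAreaRect((P[m][:,:2]*1000).astype(np.float32)),np.median(P[m][:,2]))
plan(.552,-.1085,.056,194)
E
```

```text
[ 38.3   9.3 -33.4  92.    5.1  80.4 108.5] [-0.1  0.2 -0.9]
knob 471 ((551.4668579101562, -109.81704711914062), (40.0220947265625, 13.966808319091797), 10.76827621459961) 0.07698339380312197
pos [ 0.5519 -0.1082  0.2547] rot [ 1.7993e+02 -1.2000e-01 -1.6592e+02] plan [-0.0013, -0.0019, 0.6625] [0.0004, -0.0007, 0.0004] rows 5
```

Emit:
servo_tool([
  [[0.002, -0.004, 0.12, 0, 0, 0.017, 0.6], [0.002, -0.004, 0.24, 0, 0, 0.017, 0.6], [0.002, -0.004, 0.36, 0, 0, 0.017, 0.6], [0.002, -0.004, 0.48, 0, 0, 0.017, 0.6], [0.002, -0.004, 0.58, 0, 0, 0.017, 0.6], [0.002, -0.004, 0.64, 0, 0, 0.017, 0.6], [0.002, -0.004, 0.66, 0, 0, 0.017, 0.6], [0.002, -0.004, 0.66, 0, 0, 0.017, 0.6], [0.002, -0.004, 0.66, 0, 0, 0.017, 0.6]],
])

```text
time_s: 41.35
tool_pos: [0.553, -0.1095, 0.0588]
tool_rot: [-180.0, 0.0, -168.9]
force: [0.1, -0.2, 0.2]
grip_width: 0.0521
grasp_force: 0.0
```

Emit:
servo_tool([
  [[0, 0, 0, 0, 0, 0, 0], [0, 0, 0, 0, 0, 0, 0], [0, 0, 0, 0, 0, 0, 0], [0, 0, 0, 0, 0, 0, 0], [0, 0, 0, 0, 0, 0, 0], [0, 0, 0, 0, 0, 0, 0], [0, 0, 0, 0, 0, 0, 0]],
])

```text
time_s: 41.93
tool_pos: [0.5523, -0.1087, 0.0583]
tool_rot: [179.9, -0.0, -168.8]
force: [-2.0, 6.2, 4.7]
grip_width: 0.0139
grasp_force: 30.5
```

Emit:
servo_tool([
  [[0, 0, 0, 0, 0, 0.035, 0], [0, 0, 0, 0, 0, 0.07, 0], [0, 0, 0, 0, 0, 0.105, 0], [0, 0, 0, 0, 0, 0.14, 0], [0, 0, 0, 0, 0, 0.175, 0], [0, 0, 0, 0, 0, 0.21, 0], [0, 0, 0, 0, 0, 0.245, 0], [0, 0, 0, 0, 0, 0.28, 0], [0, 0, 0, 0, 0, 0.315, 0], [0, 0, 0, 0, 0, 0.35, 0], [0, 0, 0, 0, 0, 0.38, 0], [0, 0, 0, 0, 0, 0.38, 0]],
])

```text
time_s: 42.93
tool_pos: [0.5524, -0.1086, 0.0583]
tool_rot: [180.0, -0.0, 122.7]
force: [-1.2, 1.9, 1.3]
grip_width: 0.0139
grasp_force: 30.0
```

Emit:
servo_tool([
  [[0, 0, 0, 0, 0, 0.012, 0], [0, 0, 0, 0, 0, 0.024, 0], [0, 0, 0, 0, 0, 0.03, 0], [0, 0, 0, 0, 0, 0.03, 0], [0, 0, 0, 0, 0, 0.03, 0]],
])

```text
time_s: 43.35
tool_pos: [0.5524, -0.1086, 0.0583]
tool_rot: [180.0, -0.0, 117.6]
force: [-2.1, 2.9, 3.8]
grip_width: 0.0138
grasp_force: 30.7
```

```bash
python3 - <<'E'
from cell import get_obs
o=get_obs();print(o["qpos"].round(1),o["force"].round(2),o["wrist_torque"].round(2),o["tool_rot"],o["grip_width"])
E
```

```text
[ 26.4  17.2 -20.6 105.6   7.   58.5  30.5] [-2.09  2.93  3.76] [0.82 0.23 0.7 ] [ 1.79999979e+02 -3.34161918e-02  1.17581739e+02] 0.01378709350858006
```

The torque has risen to 0.7 N m, so the knob is at its stop. I let go, lift clear and verify.

Emit:
servo_tool([
  [[0, 0, 0, 0, 0, 0, 0.5], [0, 0, 0, 0, 0, 0, 0.5], [0, 0, 0, 0, 0, 0, 0.5], [0, 0, 0, 0, 0, 0, 0.5], [0, 0, -0.1, 0, 0, 0, 0.5], [0, 0, -0.2, 0, 0, 0, 0.5], [0, 0, -0.35, 0, 0, 0, 0.5], [0, 0, -0.5, 0, 0, 0, 0.5], [0, 0, -0.7, 0, 0, 0, 0.5], [0, 0, -0.7, 0, 0, 0, 0.5], [0, 0, -0.7, 0, 0, 0, 0.5], [0, 0, -0.7, 0, 0, 0, 0.5]],
])

```text
time_s: 44.35
tool_pos: [0.5533, -0.1101, 0.27]
tool_rot: [179.8, 0.2, 117.3]
force: [-0.0, -0.3, -0.4]
grip_width: 0.0439
grasp_force: 0.0
```

```bash
python3 - <<'E'
from h import *
from cell import eyes
o,c,Rm,t=shot();P=cloud(c,Rm,t);z=P[...,2];print(o["tool_pos"],o["force"].round(1))
m=(z>.071)&(z<.085)&(np.hypot(P[...,0]-.552,P[...,1]+.108)<.04);print("knob",m.sum(),cv2.minAreaRect((P[m][:,:2]*1000).astype(np.float32)))
k=eyes.read_camera("top");P=cloud(k);z=P[...,2]
m=(z>.222)&(z<.240)&(np.hypot(P[...,0]-.515,P[...,1]-.041)<.04);print("lid",m.sum(),cv2.minAreaRect((P[m][:,:2]*1000).astype(np.float32)),np.median(z[m]))
E
```

```text
[ 0.5533384  -0.11011242  0.26997055] [-0.  -0.3 -0.4]
knob 438 ((551.7704467773438, -109.19554138183594), (13.955953598022461, 39.87925338745117), 29.425817489624023)
lid 110 ((514.0618286132812, 42.20703887939453), (47.422996520996094, 12.024307250976562), 10.496203422546387) 0.23087589719852863
```

```bash
python3 -c "
from cell import env
print(env.sign_off())"
```

```text
the job is handed in; nothing more can be done
None
```

The job is handed in at about 44 s: sieves a, c and d are locked in order on the seat with the lid locked on top, and the timer knob reads about 1.3 rad, at its stop; the sign-off returned no verdict.

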